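# Free the wax-seized knob of a candle mould

### The arm

A 6-joint arm with a two-finger parallel gripper is mounted at the origin on a cart in front of the work surface, level with it; the furniture and walls round the work are solid. World frame = base frame: x ahead of the robot, y to its left, z up, the work surface at z = 0. Lengths are in m, angles in rad, forces in N, time in s.
With the tool pointing down it reaches from about 0.35 to 0.975 m from the base axis. Payload 4.9 kg.
Tool frame: the origin (TCP) lies at the very end of the fingers, on their centre line; the grasp point (between the pads) lies 19 mm behind it; z points along the fingers, y is the line along which they close (so a half turn about z gives the same grasp; the last joint's range is limited). The gripper opens to 85 mm and grips with 20 to 120 N. Pads are 22 mm wide; open, the fingers measure 114 mm over their backs; the gripper's body (76 mm by 85 mm) begins 54 mm behind the grasp point. The pads swing forward as they close: fully open they stand 13 mm farther back than shut.
Start: joints at [1.165, 0.053, 1.613, -0, 1.476, -0.119], TCP at [0.177, 0.599, 0.231] pointing down, gripper open.
Joint ranges: [-3.01, 3.01], [-1.01, 2.22], [0.06, 2.58], [-1.02, 4.17], [0.09, 2.62], [-3.14, 3.14]. Speed limits (rad/s): [2.57, 2.57, 3.14, 3.14, 3.14, 3.14].

### API

Orientations are given as a unit quaternion [w, x, y, z].
In Python, from plant import state, optics, ticket, nets gives the robot as it stands. The module is installed in compiled form; this text tells all that it offers.
- The arm moves only by the shell command python3 -m inch 'ROWS' [OPENING]. ROWS is JSON, a list of rows, each an object of numbers: "dx", "dy", "dz": the shift along the tool's x, y, z as a fraction of full scale; "rx", "ry", "rz": the turn, a rotation vector about the tool's x, y, z as a fraction of full scale. In form: [{"dx": .., "dy": .., "dz": .., "rx": .., "ry": .., "rz": ..}, ...]. A call has 1 to 5 rows; each row is the pose to reach, as a shift and turn from the pose commanded when the call began, along the tool's axes at that moment; what a row does not reach only later rows make up. Full scale, the value 1, is 0.8 m for a shift and 1.5 rad for a turn. A row lasts 1/10 s, in which the tool goes at most 50 mm and 8.59 degrees, less where a joint would pass 70% of its speed; a pose out of reach is approached as far as the arm can. A call with a number of a shift or a turn outside -1 to 1 is refused whole. A call with a gripper value outside its range is refused whole. OPENING is the opening, from -1 (shut) to 1 (fully open), set as the call begins (- or left out, the last holds). The fingers move at their own pace and stop on an object; the grip force is fixed at half the most. Time passes only in rows, so rows that repeat a pose let the fingers close. It gives the time, the measured TCP pose, the force, the opening and the grip force at its end, in the units of the state.
- state(): the state, without advancing time (a new reading comes with each control period).
- optics.grab_frame(name): name is "scene" or "side" or "wrist"; returns the picture (480x640x3 uint8, red, green, blue); there is no depth.
- optics.camera_info(name): a dict with "fx", "fy", "cx", "cy" (pixels), "R" (3x3) and "t" (3): a world point X has camera coordinates R X + t. Camera axes: x right, y down, z forward; pixel columns grow to the right and rows downward; lengths in m; the calibration is good to about 2 mm. The wrist camera is an equidistant fisheye: a pixel r from the principal point sees the ray r / f radians off the axis. A picture is of the moment at which its call begins: read the wrist's pose just before it. camera_info takes no time and is no camera call; for the wrist camera it gives the pose at the moment of the call.
- ticket.job_done(): hands the job in; it is judged then, once.
Trained networks look in the newest picture that a camera, given by its name, has taken for a name from the list of things; names that differ only in an ending like _2 or _b are one class to them, and where a whole thing is asked for, a point or a joint stands for the part that bears it (a point fixed in the world has none). Each returns a list of dicts, best first, with "confidence" (0 to 1); they miss things now and then, are a little off and sometimes report something else, mostly with a low value. They report only what shows in the picture. A call takes as long as a camera call.
- nets.boxes_of(camera, name): "bbox" ([centre column, centre row, width, height] in pixels, round what is visible of it).
- nets.outline_of(camera, name): "pixels" (480x640 bool, what is visible of it) and "bbox" ([centre column, centre row, width, height] in pixels, round what is visible of it).
The state is a dict: "time": time; "joint_pos": joint angles; "joint_vel": joint speeds; "joint_efforts": joint torques, N m; "tool_pos": TCP position; "tool_rot": TCP orientation; "contact_force": force on the tool from outside, world axes, zero at the start; "ft_torque": the same for the moment, N m; "gripper_width": opening from 0.0 (shut) to 1.0 (fully open); "grasp_force": force on a finger pad.
Only numpy, scipy, OpenCV 4.12 (cv2) and the standard library are available. Lean on these libraries where they do the work, as an engineer would, in place of code of your own. Each camera call takes 0.05 s, during which the arm holds its last target. There are 200 camera calls.

### The job

The wing knob that holds the clamp arm over the candle in the metal mould is seized with old wax. Rock it back and forth by feel in small arcs, turning back each time it comes up hard, until it breaks free; never twist it harder than about 0.8 N m, or its stem shears. Then swing the clamp arm well clear anticlockwise, lift the candle out and lay it across the middle of the round wooden board without dropping it, leaving the loose goods round about where they stand.

Things in the scene. Friction and masses are not known exactly. Their poses are not given: they have to be found in the camera images.
- mould: Fixed aluminium plate 132x160x10 mm (x,y,z) with candle cradle and steel drum (50 mm wide, top z = 34.5 mm) under the knob. Origin: centre of its underside, on the counter; x points from knob to candle. Knob axis at x = -40 mm; candle lies along y at x = +40 mm on the plate (z = 10 mm). Cradle walls, 14 mm above the plate, only near the candle's ends: its middle 85 mm is open at both sides.
- wing_grip (a point): Middle of the knob's dark steel wing, on the knob axis, 70 mm above the counter: grip here. The wing is an upright flat bar 46 mm long, 14 mm thick, 54 to 84 mm above the counter. x along its length, y across its thickness (close the fingers along y), z up. It points the same way as the clamp arm when its stem is not twisted.
- clamp_arm (a joint): Angle of the flat steel arm about the knob's axis, rad, + anticlockwise from above; 0 = over the candle (mould +x). 100 mm long, 36 to 44 mm above the counter. Drag 0.25 N m. Seized, it comes up hard 0.1 to 0.45 rad either side of 0; swings up to the hard end (0.6 N m), alternately + and -, loosen it; arcs only widen, 5 to 7 in all. Free, it turns from -0.6 to 1.45 (mould +y); clear from 1.1.
- wing (a joint): Twist of the wing on its springy stem relative to the arm, rad, same sense: a torsion spring, twist = torque on the wing / (15 N m/rad), so 0.04 = 0.6 N m, enough to bring the arm up to its hard end. Beyond 0.067 (1.0 N m) the stem shears. Against a hard end the torque rises by some 4 to 8 N m per rad of hand turn, so feel for it in steps of 0.06 rad or less.
- candle: Yellow round beeswax candle in the mould, 132 mm long, 23 mm thick, 55 g. Origin: centre of its underside as it lies in the mould; y along its length, z up. (A like candle lying loose on the counter is not to be used.)
- candle_mid (a point): Centre of that candle, 11.5 mm above its origin.
- board: Fixed round wooden board with a lattice pattern, 170 mm across, 18 mm thick, flat on the counter within reach, across from the mould. Origin: centre of its underside.
- spare_candle: Bystander: a second yellow candle, lying loose on the counter, 132 x 23 mm. Leave alone.
- soap: Bystander: small boxed soap bar, 58 x 88 x 30 mm. Leave alone.
- glass_candle: Bystander: candle in a patterned glass, 83 mm across, 75 mm tall. Leave alone.
- jar: Bystander: jar with a black lid, 77 mm across, 84 mm tall. Leave alone.
- lip_balm: Bystander: lip balm tube standing up, 17 mm across, 67 mm tall. Leave alone.

How it is judged:
On the way, in this order (a step that is already met when the one before it is completed fails the run):
1. the knob is broken free and the clamp arm swung at least 1.1 rad anticlockwise, with the candle still in the mould (value of joint clamp_arm above 1.1 rad and height (world z) of candle_mid below 0.03 m and horizontal distance between candle_mid and mould below 0.05 m), for 0.2 s.
2. the candle is lifted out of the mould (height (world z) of candle_mid above 0.06 m and contact force between the fingers and candle above 0.5 N), for 0.1 s.
At the end, for the whole second after the job is handed in: The candle lies flat and at rest on the round board with its centre within 30 mm of the board's centre, and the clamp arm still stands clear (beyond 1.0 rad) (horizontal distance between candle_mid and board below 0.03 m and z of candle_mid in the frame of board between 0.025 and 0.034 m and contact force between candle and board above 0.1 N and linear speed of candle below 0.02 m/s and value of joint clamp_arm above 1 rad); the robot touches nothing.
It fails at once if the wing's stem is twisted beyond 0.067 rad (1.0 N m) and shears (value of joint wing above 0.067 rad or value of joint wing below -0.067 rad).
It fails at once if the candle is dropped (falls at more than 0.7 m/s out of the fingers) (linear speed of candle above 0.7 m/s and contact force between the fingers and candle below 0.1 N).
It fails at once if a bystander is moved more than 30 mm (distance of any of spare_candle, soap, glass_candle, jar, lip_balm from where it was at the start of the episode above 0.03 m).
It also fails if it takes over 72 s, if anything falls off the work surface, if the arm or the gripper's body presses on something with over 40 N, if the wrist force passes 120 N, or if a joint passes its speed limit or range.

## Working session

There is one attempt and no reset: what is moved stays moved. The work goes in short steps, Python scripts to look and compute and a shell command to move; the robot and the scene stay as the last step left them, time stands still between calls to the robot, and variables do not carry over. Pictures are saved under pics/ and viewed, at most 10 in all, crops included, and the job is handed in when it is done.

```bash
mkdir -p pics; ls
cat > h.py <<'E'
import numpy as np, cv2
from plant import state, optics, ticket, nets
from scipy.spatial.transform import Rotation as Ro
def ray(cam,u,v,z,info=None):
    c=info or optics.camera_info(cam);R=np.array(c["R"]);t=np.array(c["t"])
    a=np.array([(u-c["cx"])/c["fx"],(v-c["cy"])/c["fy"]])
    if cam=="wrist":
        r=np.hypot(*a);d=np.array([*(a/r*np.sin(r) if r>1e-9 else a),np.cos(r)])
    else: d=np.array([*a,1.])
    o=-R.T@t;d=R.T@d
    return o+d*(z-o[2])/d[2]
def pr(cam,X,info=None):
    c=info or optics.camera_info(cam);p=np.array(c["R"])@X+np.array(c["t"])
    if cam=="wrist":
        th=np.arctan2(np.hypot(p[0],p[1]),p[2]);q=p[:2]/max(np.hypot(p[0],p[1]),1e-9)*th
    else:q=p[:2]/p[2]
    return q*[c["fx"],c["fy"]]+[c["cx"],c["cy"]]
def plan(pos,yaw=None):
    "shift/turn in row units; yaw of tool x-axis in world"
    s=state();w=s["tool_rot"];R=Ro.from_quat([w[1],w[2],w[3],w[0]])
    d=R.inv().apply(np.array(pos)-s["tool_pos"])/0.8
    x=R.as_matrix()[:,0];y0=np.arctan2(x[1],x[0])
    print("d",d.round(4),"yaw0",round(y0,4),"z",R.as_matrix()[:,2].round(3))
    if yaw is not None:
        k=(yaw-y0+np.pi/2)%np.pi-np.pi/2
        print("rz",round(-k/1.5,4),"alt",round(-(k-np.sign(k)*np.pi)/1.5,4),"j6",round(s["joint_pos"][5],3))
E
python3 - <<'E'
from h import *
s=state();print({k:np.round(v,3).tolist() for k,v in s.items()})
for c in("scene","side","wrist"):
    cv2.imwrite(f"pics/{c}0.png",optics.grab_frame(c)[:,:,::-1])
    i=optics.camera_info(c);print(c,(-np.array(i["R"]).T@i["t"]).round(3),i["fx"])
    for n in("mould","wing_grip","clamp_arm","candle","board","spare_candle"):
        print(n,[(np.round(b["bbox"]).tolist(),round(b["confidence"],2)) for b in nets.boxes_of(c,n)[:3]])
E
```

```text
pics
{'time': 0.0, 'joint_pos': [1.165, 0.053, 1.614, -0.0, 1.476, -0.119], 'joint_vel': [0.001, 0.0, 0.001, -0.0, -0.002, -0.001], 'joint_efforts': [-0.002, -39.368, -37.017, -0.0, 0.007, 0.0], 'tool_pos': [0.177, 0.599, 0.23], 'tool_rot': [-0.0, 0.143, 0.99, -0.001], 'contact_force': [-1.082, -0.516, 0.24], 'ft_torque': [-0.005, 0.028, -0.066], 'grasp_force': 0.0, 'gripper_width': 1.002}
scene [-0.125 -0.639  1.205] 618.2767118154771
mould [([411.0, 381.0, 97.0, 84.0], 0.59)]
wing_grip [([402.0, 376.0, 20.0, 21.0], 0.75), ([425.0, 366.0, 48.0, 47.0], 0.4)]
clamp_arm [([411.0, 373.0, 47.0, 37.0], 0.6)]
candle [([424.0, 364.0, 49.0, 43.0], 0.61), ([283.0, 260.0, 28.0, 41.0], 0.51)]
board []
spare_candle [([283.0, 260.0, 34.0, 37.0], 0.73), ([242.0, 218.0, 66.0, 54.0], 0.73), ([424.0, 364.0, 47.0, 52.0], 0.25)]
side [0.395 1.238 0.866] 602.3040482591153
mould [([349.0, 171.0, 49.0, 39.0], 0.78), ([273.0, 233.0, 34.0, 44.0], 0.7)]
wing_grip [([368.0, 160.0, 19.0, 12.0], 0.5)]
clamp_arm [([355.0, 163.0, 42.0, 19.0], 0.84)]
candle [([338.0, 172.0, 10.0, 21.0], 0.71)]
board [([334.0, 318.0, 79.0, 61.0], 0.79), ([338.0, 172.0, 9.0, 25.0], 0.2)]
spare_candle [([344.0, 265.0, 20.0, 38.0], 0.8), ([285.0, 195.0, 30.0, 40.0], 0.74)]
wrist [0.111 0.618 0.375] 371.64829954431775
mould []
wing_grip []
clamp_arm []
candle []
board [([145.0, 444.0, 39.0, 42.0], 0.56)]
spare_candle []
```

View pics/scene0.png

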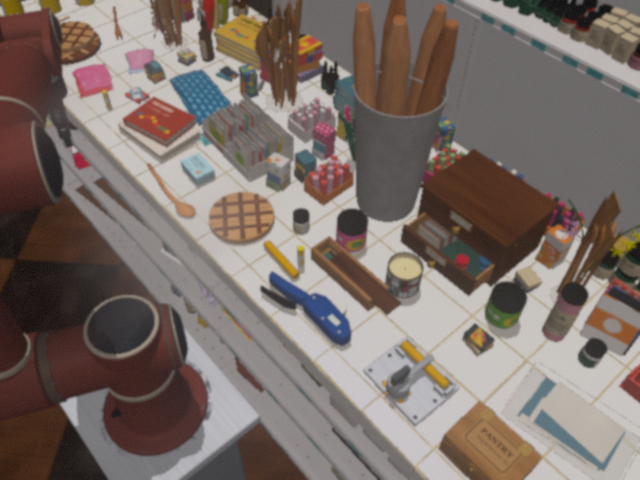

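View pics/side0.png

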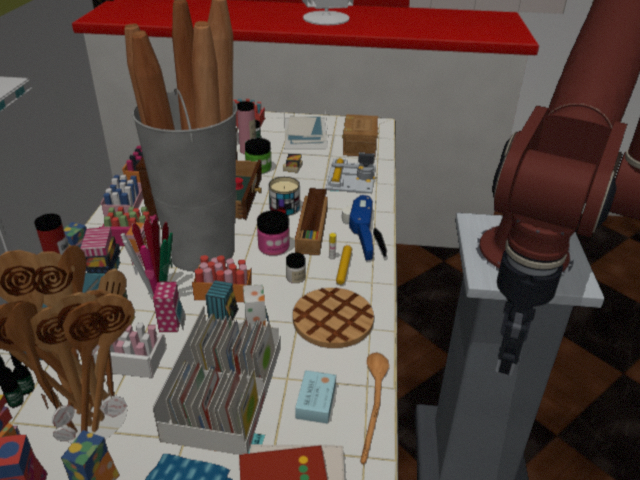

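Run:
```python
from h import *
for c,n,z in(("scene","mould",.01),("scene","wing_grip",.08),("scene","candle",.02),("side","mould",.01),("side","wing_grip",.075),("side","candle",.02),("side","board",.018),("side","spare_candle",.012)):
    for b in nets.outline_of(c,n)[:2]:
        m=b["pixels"].astype(np.uint8);k,_=cv2.findContours(m,0,2);r=cv2.minAreaRect(max(k,key=cv2.contourArea))
        P=np.array([ray(c,*p,z)[:2] for p in cv2.boxPoints(r)])
        print(c,n,round(b["confidence"],2),np.round(r[0]),P.mean(0).round(3),P.round(3).tolist())
```

```text
scene mould 0.9 [412. 378.] [ 0.446 -0.306] [[0.378, -0.227], [0.529, -0.22], [0.509, -0.389], [0.368, -0.388]]
scene wing_grip 0.7 [401. 375.] [ 0.399 -0.309] [[0.373, -0.3], [0.426, -0.296], [0.425, -0.319], [0.372, -0.323]]
scene candle 0.77 [437. 375.] [ 0.484 -0.342] [[0.473, -0.311], [0.498, -0.31], [0.494, -0.372], [0.47, -0.373]]
scene candle 0.69 [401. 376.] [ 0.426 -0.293] [[0.4, -0.279], [0.456, -0.283], [0.451, -0.307], [0.395, -0.303]]
side mould 0.95 [352. 172.] [ 0.442 -0.33 ] [[0.505, -0.211], [0.518, -0.451], [0.371, -0.448], [0.374, -0.209]]
side mould 0.74 [366. 159.] [ 0.402 -0.412] [[0.427, -0.376], [0.427, -0.453], [0.377, -0.448], [0.379, -0.371]]
side wing_grip 0.61 [344. 265.] [0.431 0.206] [[0.446, 0.273], [0.437, 0.134], [0.416, 0.14], [0.426, 0.278]]
side wing_grip 0.5 [366. 159.] [ 0.402 -0.287] [[0.425, -0.254], [0.423, -0.327], [0.378, -0.319], [0.381, -0.247]]
side candle 0.6 [337. 175.] [ 0.482 -0.287] [[0.497, -0.246], [0.493, -0.337], [0.467, -0.327], [0.471, -0.237]]
side board 0.97 [333. 318.] [0.444 0.312] [[0.539, 0.231], [0.365, 0.21], [0.36, 0.395], [0.514, 0.413]]
side spare_candle 0.66 [344. 265.] [0.434 0.124] [[0.45, 0.196], [0.44, 0.046], [0.416, 0.052], [0.428, 0.201]]
side spare_candle 0.22 [273. 234.] [0.619 0.016] [[0.677, -0.08], [0.594, -0.091], [0.565, 0.113], [0.639, 0.122]]
```

The scene view shows the mould at about (411,381), the knob at (402,376), the candle at (425,366) and the board at (242,218). In the side view the board is at (334,318) and the mould at (350,172). The two views agree: mould about (0.445,-0.305), board about (0.44,0.31). Next is a waypoint above the board.

Run:
```python
from h import *
print("bucket",ray("scene",388,215,0),ray("side",190,262,0))
print("board scene",ray("scene",242,216,.018))
plan([.40,.28,.33],np.pi)
plan([.41,-.30,.30],np.pi)
```

```text
bucket [0.74741851 0.06056467 0.        ] [ 7.95004429e-01  1.45735665e-01 -1.11022302e-16]
board scene [0.44489077 0.29468508 0.018     ]
d [-0.3806 -0.3041 -0.1234] yaw0 2.8548 z [-0.  0. -1.]
rz -0.1912 alt 1.9032 j6 -0.119
d [-0.5976 -0.996  -0.0859] yaw0 2.8548 z [-0.  0. -1.]
rz -0.1912 alt 1.9032 j6 -0.119
```

```bash
python3 -m inch '[{"dx":-0.38,"dy":-0.3,"dz":-0.12,"rz":-0.19},{"dx":-0.38,"dy":-0.3,"dz":-0.12,"rz":-0.19},{"dx":-0.38,"dy":-0.3,"dz":-0.12,"rz":-0.19},{"dx":-0.38,"dy":-0.3,"dz":-0.12,"rz":-0.19},{"dx":-0.38,"dy":-0.3,"dz":-0.12,"rz":-0.19}]'; python3 -c "
from h import *
plan([.40,.28,.33],np.pi);plan([.41,-.30,.30],np.pi)"
```

```text
d [-0.3806 -0.3041 -0.1234] yaw0 2.8548 z [-0.  0. -1.]
rz -0.1912 alt 1.9032 j6 -0.119
d [-0.5976 -0.996  -0.0859] yaw0 2.8548 z [-0.  0. -1.]
rz -0.1912 alt 1.9032 j6 -0.119validation failed for argument at $[0]...
```

```bash
python3 -m inch '[{"dx":-0.38,"dy":-0.3,"dz":-0.12,"rx":0,"ry":0,"rz":-0.19},{"dx":-0.38,"dy":-0.3,"dz":-0.12,"rx":0,"ry":0,"rz":-0.19},{"dx":-0.38,"dy":-0.3,"dz":-0.12,"rx":0,"ry":0,"rz":-0.19},{"dx":-0.38,"dy":-0.3,"dz":-0.12,"rx":0,"ry":0,"rz":-0.19},{"dx":-0.38,"dy":-0.3,"dz":-0.12,"rx":0,"ry":0,"rz":-0.19}]'; python3 -c "
from h import *
plan([.40,.28,.33],np.pi);plan([.41,-.30,.30],np.pi)"
```

```text
time: 1.95
tool_pos: [0.3176, 0.3998, 0.2921]
tool_rot: [0.0, 0.001, 1.0, 0.0]
contact_force: [0.3, 0.8, -0.9]
gripper_width: 1.001
grasp_force: 0.0
d [-0.1032 -0.1496 -0.0474] yaw0 3.1404 z [ 0.001  0.    -1.   ]
rz -0.0008 alt 2.0936 j6 -0.816
d [-0.1166 -0.8746 -0.0101] yaw0 3.1404 z [ 0.001  0.    -1.   ]
rz -0.0008 alt 2.0936 j6 -0.816
```

```bash
python3 -m inch '[{"dx":-0.1,"dy":-0.05,"dz":-0.03,"rx":0,"ry":0,"rz":0},{"dx":-0.11,"dy":-0.11,"dz":-0.03,"rx":0,"ry":0,"rz":0},{"dx":-0.11,"dy":-0.17,"dz":-0.03,"rx":0,"ry":0,"rz":0},{"dx":-0.11,"dy":-0.23,"dz":-0.03,"rx":0,"ry":0,"rz":0},{"dx":-0.11,"dy":-0.29,"dz":-0.03,"rx":0,"ry":0,"rz":0}]'
python3 - <<'E'
from h import *
i=optics.camera_info("wrist");f=optics.grab_frame("wrist");cv2.imwrite("pics/w1.png",f[:,:,::-1])
print(state()["tool_pos"])
for n,z in(("board",.018),("spare_candle",.012),("candle",.012)):
    for b in nets.outline_of("wrist",n)[:2]:
        m=b["pixels"];v,u=np.nonzero(m);P=np.array([ray("wrist",a,c,z,i)[:2] for a,c in zip(u[::7],v[::7])])
        print(n,round(b["confidence"],2),u.mean(),v.mean(),P.mean(0).round(4),P.min(0).round(3),P.max(0).round(3),((P.min(0)+P.max(0))/2).round(4))
plan([.405,-.303,.25],np.pi)
E
```

```text
time: 2.45
tool_pos: [0.4042, 0.1882, 0.3156]
tool_rot: [0.0, 0.001, 1.0, -0.0]
contact_force: [0.4, -0.2, -0.8]
gripper_width: 1.0
grasp_force: 0.0
[0.40477773 0.18234708 0.31578599]
board 0.63 25.011764705882353 259.0705882352941 [ 0.4838 -0.2858] [ 0.472 -0.352] [ 0.497 -0.246] [ 0.4846 -0.2991]
board 0.58 406.52703995291 229.36016481495108 [0.4429 0.2966] [0.361 0.214] [0.531 0.385] [0.446  0.2995]
spare_candle 0.58 267.72032520325206 223.07750677506775 [0.4351 0.1234] [0.42  0.057] [0.449 0.189] [0.4348 0.1231]
candle 0.94 24.397802197802196 259.2065934065934 [ 0.486  -0.2933] [ 0.474 -0.363] [ 0.499 -0.252] [ 0.4865 -0.3072]
d [-0.0037 -0.6153  0.0816] yaw0 3.137 z [ 0.001  0.001 -1.   ]
rz -0.0031 alt 2.0913 j6 -1.296
```

View pics/w1.png

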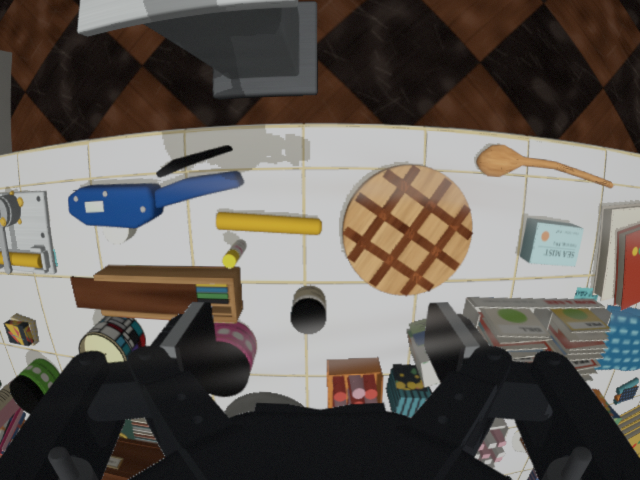

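The wrist picture shows the board at (407,229), measuring 170 mm across as it should, with its centre near (0.445,0.299). The mould is at the left edge, (25,230). Going on to the mould.

```bash
python3 -m inch '[{"dx":0,"dy":-0.06,"dz":0,"rx":0,"ry":0,"rz":0},{"dx":0,"dy":-0.12,"dz":0,"rx":0,"ry":0,"rz":0},{"dx":0,"dy":-0.18,"dz":0,"rx":0,"ry":0,"rz":0},{"dx":0,"dy":-0.24,"dz":0,"rx":0,"ry":0,"rz":0},{"dx":0,"dy":-0.3,"dz":0,"rx":0,"ry":0,"rz":0}]' && python3 -m inch '[{"dx":0,"dy":-0.06,"dz":0.01,"rx":0,"ry":0,"rz":0},{"dx":0,"dy":-0.12,"dz":0.03,"rx":0,"ry":0,"rz":0},{"dx":0,"dy":-0.18,"dz":0.05,"rx":0,"ry":0,"rz":0},{"dx":0,"dy":-0.23,"dz":0.07,"rx":0,"ry":0,"rz":0},{"dx":0,"dy":-0.23,"dz":0.07,"rx":0,"ry":0,"rz":0}]'
cat > look.py <<'E'
from h import *
import sys
i=optics.camera_info("wrist");f=optics.grab_frame("wrist");cv2.imwrite(sys.argv[1],f[:,:,::-1])
print(state()["tool_pos"])
for n,z in(("mould",.01),("candle",.0215),("wing_grip",.084),("clamp_arm",.044)):
    for b in nets.outline_of("wrist",n)[:2]:
        v,u=np.nonzero(b["pixels"]);P=np.array([ray("wrist",a,c,z,i)[:2] for a,c in zip(u,v)])
        (c,wh,a)=cv2.minAreaRect((P*1000).astype(np.float32))
        print(n,round(b["confidence"],2),(u.mean(),v.mean()),P.mean(0).round(4),"rect",np.round(c,1),np.round(wh,1),round(a,1))
E
python3 look.py pics/w2.png
```

```text
time: 3.15
tool_pos: [0.4038, -0.0502, 0.3156]
tool_rot: [0.001, -0.001, 1.0, 0.0]
contact_force: [1.3, -0.8, 0.3]
gripper_width: 0.999
grasp_force: 0.0
time: 3.65
tool_pos: [0.4026, -0.2357, 0.2559]
tool_rot: [-0.002, 0.002, 1.0, 0.001]
contact_force: [0.5, 0.2, -0.6]
gripper_width: 0.999
grasp_force: 0.0
[ 0.40322066 -0.23411624  0.25730685]
mould 0.56 (np.float64(257.35437981779955), np.float64(234.99124036440085)) [ 0.4329 -0.3046] rect [ 445.2 -308.1] [162.1 142.3] 88.0
candle 0.65 (np.float64(256.5654028436019), np.float64(281.7545023696683)) [ 0.4825 -0.3061] rect [ 482.  -309.4] [135.3  24.8] 87.6
wing_grip 0.9 (np.float64(243.83677298311446), np.float64(219.55440900562851)) [ 0.3997 -0.3023] rect [ 400.4 -301.3] [21.6 48.8] 87.5
wing_grip 0.6 (np.float64(248.96419965576592), np.float64(233.74526678141137)) [ 0.4131 -0.2985] rect [ 426.4 -293.5] [108.1  42.5] 7.6
clamp_arm 0.57 (np.float64(249.03718130311614), np.float64(232.93980169971672)) [ 0.4222 -0.3063] rect [ 438.9 -306.6] [ 46.4 123. ] 88.1
```

View pics/w2.png

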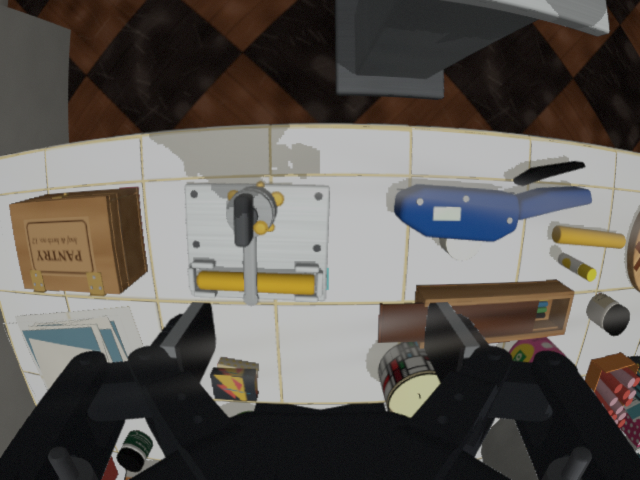

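The wrist picture shows the wing at (244,220), the arm running down to (250,300) and the candle at (257,282) under it. The mould is turned by about -2.4°. Next I go above the knob and align.

Run:
```python
from h import *
plan([.402,-.304,.16],np.pi-.042)
```

```text
d [ 0.003  -0.0891  0.1253] yaw0 -3.1406 z [ 0.001 -0.001 -1.   ]
rz 0.0287 alt -2.0657 j6 -2.254
```

```bash
python3 -m inch '[{"dx":0,"dy":-0.09,"dz":0.03,"rx":0,"ry":0,"rz":0.1},{"dx":0,"dy":-0.09,"dz":0.06,"rx":0,"ry":0,"rz":0.2},{"dx":0,"dy":-0.09,"dz":0.06,"rx":0,"ry":0,"rz":0.3},{"dx":0,"dy":-0.09,"dz":0.06,"rx":0,"ry":0,"rz":0.4},{"dx":0,"dy":-0.09,"dz":0.06,"rx":0,"ry":0,"rz":0.5}]' && python3 -m inch '[{"dx":0,"dy":0,"dz":0,"rx":0,"ry":0,"rz":0.1},{"dx":0,"dy":0,"dz":0,"rx":0,"ry":0,"rz":0.2},{"dx":0,"dy":0,"dz":0,"rx":0,"ry":0,"rz":0.3},{"dx":0,"dy":0,"dz":0,"rx":0,"ry":0,"rz":0.4},{"dx":0,"dy":0,"dz":0,"rx":0,"ry":0,"rz":0.5}]' && python3 -m inch '[{"dx":0,"dy":0,"dz":0,"rx":0,"ry":0,"rz":0.1},{"dx":0,"dy":0,"dz":0,"rx":0,"ry":0,"rz":0.2},{"dx":0,"dy":0,"dz":0,"rx":0,"ry":0,"rz":0.3},{"dx":0,"dy":0,"dz":0,"rx":0,"ry":0,"rz":0.4},{"dx":0,"dy":0,"dz":0,"rx":0,"ry":0,"rz":0.5}]' && python3 -m inch '[{"dx":0,"dy":0,"dz":0,"rx":0,"ry":0,"rz":0.1},{"dx":0,"dy":0,"dz":0,"rx":0,"ry":0,"rz":0.2},{"dx":0,"dy":0,"dz":0,"rx":0,"ry":0,"rz":0.3},{"dx":0,"dy":0,"dz":0,"rx":0,"ry":0,"rz":0.4},{"dx":0,"dy":0,"dz":0,"rx":0,"ry":0,"rz":0.5}]' >/dev/null; python3 look.py pics/w3.png
python3 - <<'E'
from h import *
plan([.402,-.304,.13],-.042)
E
```

```text
time: 4.4
tool_pos: [0.404, -0.3049, 0.2119]
tool_rot: [0.0, 0.369, 0.929, -0.0]
contact_force: [0.8, 0.4, 0.8]
gripper_width: 1.003
grasp_force: 0.0
time: 4.9
tool_pos: [0.4042, -0.3047, 0.2125]
tool_rot: [0.001, 0.684, 0.73, 0.0]
contact_force: [-0.8, 0.1, -0.2]
gripper_width: 0.997
grasp_force: 0.0
time: 5.4
tool_pos: [0.4043, -0.3047, 0.2125]
tool_rot: [0.001, 0.903, 0.429, 0.0]
contact_force: [0.6, -0.2, 1.3]
gripper_width: 1.0
grasp_force: 0.0
[ 0.40421851 -0.30476408  0.21246138]
mould 0.82 (np.float64(324.71400178873097), np.float64(184.35297624962735)) [ 0.4358 -0.3063] rect [ 431.4 -306.5] [159.9 153.4] 87.8
candle 0.96 (np.float64(330.8643962848297), np.float64(135.2092879256966)) [ 0.4823 -0.3054] rect [ 482.5 -307.6] [134.7  23.9] 87.8
clamp_arm 0.59 (np.float64(323.52154308617236), np.float64(202.749498997996)) [ 0.4233 -0.3063] rect [ 433.  -301.4] [130.9  46.7] 7.3
d [-0.002  -0.002   0.1024] yaw0 0.1439 z [ 0.001 -0.001 -1.   ]
rz 0.1239 alt -1.9705 j6 0.632
```

```bash
python3 -m inch '[{"dx":-0.002,"dy":0,"dz":0.05,"rx":0,"ry":0,"rz":0.1},{"dx":-0.002,"dy":0,"dz":0.1,"rx":0,"ry":0,"rz":0.122},{"dx":-0.002,"dy":0,"dz":0.1,"rx":0,"ry":0,"rz":0.122}]'; python3 look.py pics/w4.png
python3 - <<'E'
from h import *
plan([.4024,-.3045,.053],-.039)
E
```

```text
time: 6.45
tool_pos: [0.3986, -0.3027, 0.1253]
tool_rot: [-0.004, 1.0, -0.02, -0.004]
contact_force: [-0.6, 0.7, -1.1]
gripper_width: 1.002
grasp_force: 0.0
[ 0.40010498 -0.30429776  0.12873148]
mould 0.6 (np.float64(324.7496668462389), np.float64(188.4689103745499)) [ 0.435  -0.3074] rect [ 426.5 -306.7] [160.  163.8] 88.1
mould 0.59 (np.float64(324.31876503608663), np.float64(261.90577385725743)) [ 0.3809 -0.3049] rect [ 379.3 -305. ] [25.6 71.1] 87.7
candle 0.87 (np.float64(318.89211975223674), np.float64(121.74346180316586)) [ 0.4821 -0.3053] rect [ 482. -307.] [135.8  23.3] 87.6
wing_grip 0.57 (np.float64(324.18110236220474), np.float64(261.58847907169496)) [ 0.4065 -0.3055] rect [ 405.2 -305.4] [17.7 49.6] 87.7
clamp_arm 0.62 (np.float64(324.0978911741734), np.float64(214.8487373079927)) [ 0.4225 -0.3063] rect [ 429.6 -311.6] [ 46.4 138.5] 77.6
d [-0.0011 -0.0039  0.1016] yaw0 -0.0421 z [ 0.003 -0.003 -1.   ]
rz -0.0021 alt 2.0923 j6 0.814
```

View pics/w4.png

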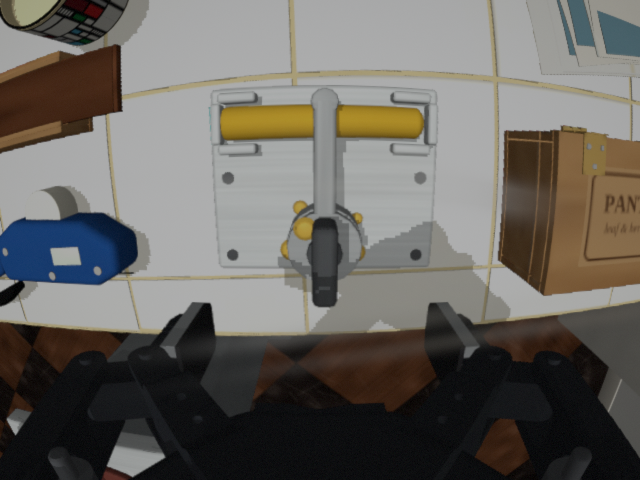

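The picture shows the wing at (324,262) centred between the fingers and the candle at (320,122). The knob comes out at about (0.4025,-0.305). Descending.

```bash
python3 -m inch '[{"dx":0,"dy":0,"dz":0.04,"rx":0,"ry":0,"rz":0},{"dx":0,"dy":0,"dz":0.08,"rx":0,"ry":0,"rz":0},{"dx":0,"dy":0,"dz":0.098,"rx":0,"ry":0,"rz":0},{"dx":0,"dy":0,"dz":0.098,"rx":0,"ry":0,"rz":0},{"dx":0,"dy":0,"dz":0.098,"rx":0,"ry":0,"rz":0}]'
python3 - <<'E'
from h import *
plan([.4025,-.305,.053],-.039)
s=state();print(s["ft_torque"],s["contact_force"])
E
```

```text
time: 7.2
tool_pos: [0.4024, -0.307, 0.0546]
tool_rot: [0.001, 1.0, -0.022, 0.001]
contact_force: [0.0, 0.5, -0.2]
gripper_width: 0.997
grasp_force: 0.0
d [-0.     -0.0025  0.002 ] yaw0 -0.043 z [ 0.002 -0.002 -1.   ]
rz -0.0027 alt 2.0917 j6 0.815
[ 0.00722773  0.03245131 -0.02523036] [ 0.00578767  0.47858777 -0.16388609]
```

```bash
python3 -m inch '[{"dx":0,"dy":-0.0025,"dz":0.001,"rx":0,"ry":0,"rz":-0.002},{"dx":0,"dy":-0.0025,"dz":0.001,"rx":0,"ry":0,"rz":-0.002}]' && python3 -m inch '[{"dx":0,"dy":0,"dz":0,"rx":0,"ry":0,"rz":0},{"dx":0,"dy":0,"dz":0,"rx":0,"ry":0,"rz":0},{"dx":0,"dy":0,"dz":0,"rx":0,"ry":0,"rz":0},{"dx":0,"dy":0,"dz":0,"rx":0,"ry":0,"rz":0},{"dx":0,"dy":0,"dz":0,"rx":0,"ry":0,"rz":0}]' -1
cat > t.py <<'E'
from h import *
s=state();w=s["tool_rot"];M=Ro.from_quat([w[1],w[2],w[3],w[0]]).as_matrix()
y=np.arctan2(M[1,0],M[0,0])
print("t",round(s["time"],2),"turn",round(y+.039,4),"tau",s["ft_torque"].round(3),"F",s["contact_force"].round(1),"pos",s["tool_pos"].round(4),"w",round(s["gripper_width"],3),"gf",round(s["grasp_force"],1))
E
python3 t.py
```

```text
time: 7.4
tool_pos: [0.4025, -0.3048, 0.0538]
tool_rot: [0.001, 1.0, -0.02, 0.001]
contact_force: [-0.0, 0.8, -0.5]
gripper_width: 0.996
grasp_force: 0.0
time: 7.9
tool_pos: [0.4016, -0.3049, 0.0526]
tool_rot: [0.001, 1.0, -0.02, -0.0]
contact_force: [-0.5, -2.3, 0.8]
gripper_width: 0.205
grasp_force: 58.6
t 7.9 turn -0.0009 tau [-0.459  0.199 -0.037] F [-0.5 -2.3  0.8] pos [ 0.4016 -0.3049  0.0526] w 0.205 gf 58.6
```

```bash
cat >> t.py <<'E'
import sys
if len(sys.argv)>1: sys.exit(abs(s["ft_torque"][2])>float(sys.argv[1]))
E
P(){ python3 t.py $1; }
python3 -m inch '[{"dx":0,"dy":0,"dz":0,"rx":0,"ry":0,"rz":-0.013},{"dx":0,"dy":0,"dz":0,"rx":0,"ry":0,"rz":-0.026},{"dx":0,"dy":0,"dz":0,"rx":0,"ry":0,"rz":-0.026}]'>/dev/null && P 0.33 && python3 -m inch '[{"dx":0,"dy":0,"dz":0,"rx":0,"ry":0,"rz":-0.013},{"dx":0,"dy":0,"dz":0,"rx":0,"ry":0,"rz":-0.026},{"dx":0,"dy":0,"dz":0,"rx":0,"ry":0,"rz":-0.026}]'>/dev/null && P 0.33 && python3 -m inch '[{"dx":0,"dy":0,"dz":0,"rx":0,"ry":0,"rz":-0.013},{"dx":0,"dy":0,"dz":0,"rx":0,"ry":0,"rz":-0.026},{"dx":0,"dy":0,"dz":0,"rx":0,"ry":0,"rz":-0.026}]'>/dev/null && P 0.33
```

```text
t 8.2 turn 0.038 tau [-0.68   0.377 -0.259] F [-2.8 -3.8  2.5] pos [ 0.4017 -0.3049  0.0526] w 0.205 gf 58.7False
```

```bash
sed -i 's/sys.exit(abs/sys.exit(int(abs/;s/\[1\]))$/[1])))/' t.py; tail -1 t.py
P(){ python3 t.py $1; }
python3 -m inch '[{"dx":0,"dy":0,"dz":0,"rx":0,"ry":0,"rz":-0.013},{"dx":0,"dy":0,"dz":0,"rx":0,"ry":0,"rz":-0.026},{"dx":0,"dy":0,"dz":0,"rx":0,"ry":0,"rz":-0.026}]'>/dev/null && P 0.33 && python3 -m inch '[{"dx":0,"dy":0,"dz":0,"rx":0,"ry":0,"rz":-0.013},{"dx":0,"dy":0,"dz":0,"rx":0,"ry":0,"rz":-0.026},{"dx":0,"dy":0,"dz":0,"rx":0,"ry":0,"rz":-0.026}]'>/dev/null && P 0.33 && python3 -m inch '[{"dx":0,"dy":0,"dz":0,"rx":0,"ry":0,"rz":-0.013},{"dx":0,"dy":0,"dz":0,"rx":0,"ry":0,"rz":-0.026},{"dx":0,"dy":0,"dz":0,"rx":0,"ry":0,"rz":-0.026}]'>/dev/null && P 0.33
```

```text
if len(sys.argv)>1: sys.exit(int(abs(s["ft_torque"][2])>float(sys.argv[1])))
t 8.5 turn 0.0779 tau [-0.789  0.44  -0.189] F [-1.1 -4.7  3.1] pos [ 0.4017 -0.3048  0.0525] w 0.209 gf 58.8
t 8.8 turn 0.117 tau [-0.768  0.414 -0.24 ] F [-2.6 -4.5  3.2] pos [ 0.4017 -0.3048  0.0525] w 0.202 gf 58.8
t 9.1 turn 0.1556 tau [-0.798  0.399 -0.263] F [-3.2 -4.2  3.2] pos [ 0.4017 -0.3048  0.0525] w 0.208 gf 58.8
```

```bash
P(){ python3 t.py $1; }
python3 -m inch '[{"dx":0,"dy":0,"dz":0,"rx":0,"ry":0,"rz":-0.013},{"dx":0,"dy":0,"dz":0,"rx":0,"ry":0,"rz":-0.026},{"dx":0,"dy":0,"dz":0,"rx":0,"ry":0,"rz":-0.026}]'>/dev/null && P 0.33 && python3 -m inch '[{"dx":0,"dy":0,"dz":0,"rx":0,"ry":0,"rz":-0.013},{"dx":0,"dy":0,"dz":0,"rx":0,"ry":0,"rz":-0.026},{"dx":0,"dy":0,"dz":0,"rx":0,"ry":0,"rz":-0.026}]'>/dev/null && P 0.33 && python3 -m inch '[{"dx":0,"dy":0,"dz":0,"rx":0,"ry":0,"rz":-0.013},{"dx":0,"dy":0,"dz":0,"rx":0,"ry":0,"rz":-0.026},{"dx":0,"dy":0,"dz":0,"rx":0,"ry":0,"rz":-0.026}]'>/dev/null && P 0.33 && python3 -m inch '[{"dx":0,"dy":0,"dz":0,"rx":0,"ry":0,"rz":-0.013},{"dx":0,"dy":0,"dz":0,"rx":0,"ry":0,"rz":-0.026},{"dx":0,"dy":0,"dz":0,"rx":0,"ry":0,"rz":-0.026}]'>/dev/null && P 0.33 && python3 -m inch '[{"dx":0,"dy":0,"dz":0,"rx":0,"ry":0,"rz":-0.013},{"dx":0,"dy":0,"dz":0,"rx":0,"ry":0,"rz":-0.026},{"dx":0,"dy":0,"dz":0,"rx":0,"ry":0,"rz":-0.026}]'>/dev/null && P 0.33
```

```text
t 9.4 turn 0.1942 tau [-0.719  0.424 -0.503] F [-3.2 -3.9  3. ] pos [ 0.4017 -0.3047  0.0525] w 0.207 gf 58.8
```

```bash
P(){ python3 t.py $1; }
python3 -m inch '[{"dx":0,"dy":0,"dz":0,"rx":0,"ry":0,"rz":-0.008},{"dx":0,"dy":0,"dz":0,"rx":0,"ry":0,"rz":-0.015},{"dx":0,"dy":0,"dz":0,"rx":0,"ry":0,"rz":-0.015}]'>/dev/null; P 0.6
```

```text
t 9.7 turn 0.2162 tau [-0.754  0.469 -0.512] F [-3.7 -4.5  3.5] pos [ 0.4017 -0.3047  0.0525] w 0.206 gf 58.8
```

```bash
P(){ python3 t.py $1; }
python3 -m inch '[{"dx":0,"dy":0,"dz":0,"rx":0,"ry":0,"rz":-0.01},{"dx":0,"dy":0,"dz":0,"rx":0,"ry":0,"rz":-0.01}]'>/dev/null; P 0.6; python3 -m inch '[{"dx":0,"dy":0,"dz":0,"rx":0,"ry":0,"rz":0}]'>/dev/null; P 0.6
```

```text
t 9.9 turn 0.2311 tau [-0.816  0.542 -0.624] F [-3.6 -4.6  3.3] pos [ 0.4017 -0.3047  0.0525] w 0.208 gf 58.8
t 10.0 turn 0.2308 tau [-0.782  0.445 -0.548] F [-2.8 -5.2  3.9] pos [ 0.4017 -0.3047  0.0526] w 0.211 gf 58.8
```

```bash
P(){ python3 t.py $1; }
python3 -m inch '[{"dx":0,"dy":0,"dz":0,"rx":0,"ry":0,"rz":-0.01},{"dx":0,"dy":0,"dz":0,"rx":0,"ry":0,"rz":-0.01}]'>/dev/null; P 0.6; python3 -m inch '[{"dx":0,"dy":0,"dz":0,"rx":0,"ry":0,"rz":0.03},{"dx":0,"dy":0,"dz":0,"rx":0,"ry":0,"rz":0.07},{"dx":0,"dy":0,"dz":0,"rx":0,"ry":0,"rz":0.11},{"dx":0,"dy":0,"dz":0,"rx":0,"ry":0,"rz":0.15},{"dx":0,"dy":0,"dz":0,"rx":0,"ry":0,"rz":0.19}]'>/dev/null; P 0.33 && 
python3 -m inch '[{"dx":0,"dy":0,"dz":0,"rx":0,"ry":0,"rz":0.013},{"dx":0,"dy":0,"dz":0,"rx":0,"ry":0,"rz":0.026},{"dx":0,"dy":0,"dz":0,"rx":0,"ry":0,"rz":0.026}]'>/dev/null && P 0.35 && python3 -m inch '[{"dx":0,"dy":0,"dz":0,"rx":0,"ry":0,"rz":0.013},{"dx":0,"dy":0,"dz":0,"rx":0,"ry":0,"rz":0.026},{"dx":0,"dy":0,"dz":0,"rx":0,"ry":0,"rz":0.026}]'>/dev/null && P 0.35 && python3 -m inch '[{"dx":0,"dy":0,"dz":0,"rx":0,"ry":0,"rz":0.013},{"dx":0,"dy":0,"dz":0,"rx":0,"ry":0,"rz":0.026},{"dx":0,"dy":0,"dz":0,"rx":0,"ry":0,"rz":0.026}]'>/dev/null && P 0.35 && python3 -m inch '[{"dx":0,"dy":0,"dz":0,"rx":0,"ry":0,"rz":0.013},{"dx":0,"dy":0,"dz":0,"rx":0,"ry":0,"rz":0.026},{"dx":0,"dy":0,"dz":0,"rx":0,"ry":0,"rz":0.026}]'>/dev/null && P 0.35 && python3 -m inch '[{"dx":0,"dy":0,"dz":0,"rx":0,"ry":0,"rz":0.013},{"dx":0,"dy":0,"dz":0,"rx":0,"ry":0,"rz":0.026},{"dx":0,"dy":0,"dz":0,"rx":0,"ry":0,"rz":0.026}]'>/dev/null && P 0.35
```

```text
t 10.2 turn 0.2459 tau [-0.764  0.56  -0.632] F [-2.1 -4.5  2.9] pos [ 0.4017 -0.3047  0.0525] w 0.209 gf 58.8
t 10.7 turn -0.0383 tau [-0.773  0.388  0.289] F [-3.  -5.   3.5] pos [ 0.4017 -0.3048  0.0525] w 0.206 gf 58.7
t 11.0 turn -0.0756 tau [-0.815  0.445  0.19 ] F [-2.9 -5.1  3.8] pos [ 0.4017 -0.3048  0.0525] w 0.208 gf 58.7
t 11.3 turn -0.1149 tau [-0.839  0.415  0.171] F [-2.7 -3.   2.3] pos [ 0.4017 -0.3049  0.0525] w 0.206 gf 58.7
t 11.6 turn -0.1535 tau [-0.822  0.46   0.242] F [-2.5 -5.5  2.7] pos [ 0.4017 -0.3049  0.0526] w 0.207 gf 59.3
t 11.9 turn -0.1926 tau [-0.84   0.466  0.254] F [-3.1 -5.6  1.8] pos [ 0.4017 -0.3049  0.0525] w 0.204 gf 59.3
t 12.2 turn -0.2311 tau [-0.86   0.431  0.304] F [-3.4 -5.2  3.6] pos [ 0.4017 -0.3049  0.0525] w 0.206 gf 59.3
```

```bash
P(){ python3 t.py $1; }
python3 -m inch '[{"dx":0,"dy":0,"dz":0,"rx":0,"ry":0,"rz":0.013},{"dx":0,"dy":0,"dz":0,"rx":0,"ry":0,"rz":0.026},{"dx":0,"dy":0,"dz":0,"rx":0,"ry":0,"rz":0.026}]'>/dev/null && P 0.36 && python3 -m inch '[{"dx":0,"dy":0,"dz":0,"rx":0,"ry":0,"rz":0.013},{"dx":0,"dy":0,"dz":0,"rx":0,"ry":0,"rz":0.026},{"dx":0,"dy":0,"dz":0,"rx":0,"ry":0,"rz":0.026}]'>/dev/null && P 0.36 && python3 -m inch '[{"dx":0,"dy":0,"dz":0,"rx":0,"ry":0,"rz":0.013},{"dx":0,"dy":0,"dz":0,"rx":0,"ry":0,"rz":0.026},{"dx":0,"dy":0,"dz":0,"rx":0,"ry":0,"rz":0.026}]'>/dev/null && P 0.36
echo fine; P 0.6 && python3 -m inch '[{"dx":0,"dy":0,"dz":0,"rx":0,"ry":0,"rz":0.01},{"dx":0,"dy":0,"dz":0,"rx":0,"ry":0,"rz":0.01}]'>/dev/null && P 0.6 && python3 -m inch '[{"dx":0,"dy":0,"dz":0,"rx":0,"ry":0,"rz":0.01},{"dx":0,"dy":0,"dz":0,"rx":0,"ry":0,"rz":0.01}]'>/dev/null && P 0.6 && python3 -m inch '[{"dx":0,"dy":0,"dz":0,"rx":0,"ry":0,"rz":0.01},{"dx":0,"dy":0,"dz":0,"rx":0,"ry":0,"rz":0.01}]'>/dev/null && P 0.6
```

```text
t 12.5 turn -0.2697 tau [-0.871  0.391  0.505] F [-2.6 -5.3  2.5] pos [ 0.4017 -0.3049  0.0526] w 0.204 gf 59.3
fine
t 12.5 turn -0.2697 tau [-0.871  0.391  0.505] F [-2.6 -5.3  2.5] pos [ 0.4017 -0.3049  0.0526] w 0.204 gf 59.3
t 12.7 turn -0.2844 tau [-0.82   0.468  0.599] F [-3.2 -5.1  2.9] pos [ 0.4017 -0.3049  0.0526] w 0.207 gf 59.3
t 12.9 turn -0.2992 tau [-0.857  0.459  0.576] F [-2.3 -4.7  2.9] pos [ 0.4017 -0.3049  0.0526] w 0.205 gf 59.3
t 13.1 turn -0.3139 tau [-0.843  0.427  0.666] F [-2.8 -5.1  2.5] pos [ 0.4017 -0.3049  0.0525] w 0.211 gf 59.3
```

```bash
P(){ python3 t.py $1; }
python3 -m inch '[{"dx":0,"dy":0,"dz":0,"rx":0,"ry":0,"rz":-0.05},{"dx":0,"dy":0,"dz":0,"rx":0,"ry":0,"rz":-0.11},{"dx":0,"dy":0,"dz":0,"rx":0,"ry":0,"rz":-0.17},{"dx":0,"dy":0,"dz":0,"rx":0,"ry":0,"rz":-0.23},{"dx":0,"dy":0,"dz":0,"rx":0,"ry":0,"rz":-0.28}]'>/dev/null; P 0.36 && python3 -m inch '[{"dx":0,"dy":0,"dz":0,"rx":0,"ry":0,"rz":-0.013},{"dx":0,"dy":0,"dz":0,"rx":0,"ry":0,"rz":-0.026},{"dx":0,"dy":0,"dz":0,"rx":0,"ry":0,"rz":-0.026}]'>/dev/null && P 0.36 && python3 -m inch '[{"dx":0,"dy":0,"dz":0,"rx":0,"ry":0,"rz":-0.013},{"dx":0,"dy":0,"dz":0,"rx":0,"ry":0,"rz":-0.026},{"dx":0,"dy":0,"dz":0,"rx":0,"ry":0,"rz":-0.026}]'>/dev/null && P 0.36 && python3 -m inch '[{"dx":0,"dy":0,"dz":0,"rx":0,"ry":0,"rz":-0.013},{"dx":0,"dy":0,"dz":0,"rx":0,"ry":0,"rz":-0.026},{"dx":0,"dy":0,"dz":0,"rx":0,"ry":0,"rz":-0.026}]'>/dev/null && P 0.36 && python3 -m inch '[{"dx":0,"dy":0,"dz":0,"rx":0,"ry":0,"rz":-0.013},{"dx":0,"dy":0,"dz":0,"rx":0,"ry":0,"rz":-0.026},{"dx":0,"dy":0,"dz":0,"rx":0,"ry":0,"rz":-0.026}]'>/dev/null && P 0.36 && python3 -m inch '[{"dx":0,"dy":0,"dz":0,"rx":0,"ry":0,"rz":-0.013},{"dx":0,"dy":0,"dz":0,"rx":0,"ry":0,"rz":-0.026},{"dx":0,"dy":0,"dz":0,"rx":0,"ry":0,"rz":-0.026}]'>/dev/null && P 0.36 && python3 -m inch '[{"dx":0,"dy":0,"dz":0,"rx":0,"ry":0,"rz":-0.013},{"dx":0,"dy":0,"dz":0,"rx":0,"ry":0,"rz":-0.026},{"dx":0,"dy":0,"dz":0,"rx":0,"ry":0,"rz":-0.026}]'>/dev/null && P 0.36
echo fine; P 0.62 && python3 -m inch '[{"dx":0,"dy":0,"dz":0,"rx":0,"ry":0,"rz":-0.01},{"dx":0,"dy":0,"dz":0,"rx":0,"ry":0,"rz":-0.01}]'>/dev/null && P 0.62 && python3 -m inch '[{"dx":0,"dy":0,"dz":0,"rx":0,"ry":0,"rz":-0.01},{"dx":0,"dy":0,"dz":0,"rx":0,"ry":0,"rz":-0.01}]'>/dev/null && P 0.62 && python3 -m inch '[{"dx":0,"dy":0,"dz":0,"rx":0,"ry":0,"rz":-0.01},{"dx":0,"dy":0,"dz":0,"rx":0,"ry":0,"rz":-0.01}]'>/dev/null && P 0.62
```

```text
t 13.6 turn 0.1062 tau [-0.731  0.489 -0.389] F [-3.  -5.3  3.5] pos [ 0.4017 -0.3048  0.0525] w 0.209 gf 59.3
fine
t 13.6 turn 0.1062 tau [-0.731  0.489 -0.389] F [-3.  -5.3  3.5] pos [ 0.4017 -0.3048  0.0525] w 0.209 gf 59.3
t 13.8 turn 0.1185 tau [-0.813  0.452 -0.2  ] F [-3.  -4.8  3. ] pos [ 0.4017 -0.3048  0.0525] w 0.208 gf 59.4
t 14.0 turn 0.1333 tau [-0.824  0.438 -0.233] F [-2.  -4.4  3.2] pos [ 0.4017 -0.3048  0.0526] w 0.208 gf 59.4
t 14.2 turn 0.1483 tau [-0.754  0.486 -0.181] F [-2.2 -4.7  3.2] pos [ 0.4017 -0.3048  0.0525] w 0.209 gf 59.4
```

Dynamic drag tripped the guard, so I continue with coarse steps.

```bash
P(){ python3 t.py $1; }
python3 -m inch '[{"dx":0,"dy":0,"dz":0,"rx":0,"ry":0,"rz":-0.013},{"dx":0,"dy":0,"dz":0,"rx":0,"ry":0,"rz":-0.026},{"dx":0,"dy":0,"dz":0,"rx":0,"ry":0,"rz":-0.026}]'>/dev/null && P 0.36 && python3 -m inch '[{"dx":0,"dy":0,"dz":0,"rx":0,"ry":0,"rz":-0.013},{"dx":0,"dy":0,"dz":0,"rx":0,"ry":0,"rz":-0.026},{"dx":0,"dy":0,"dz":0,"rx":0,"ry":0,"rz":-0.026}]'>/dev/null && P 0.36 && python3 -m inch '[{"dx":0,"dy":0,"dz":0,"rx":0,"ry":0,"rz":-0.013},{"dx":0,"dy":0,"dz":0,"rx":0,"ry":0,"rz":-0.026},{"dx":0,"dy":0,"dz":0,"rx":0,"ry":0,"rz":-0.026}]'>/dev/null && P 0.36 && python3 -m inch '[{"dx":0,"dy":0,"dz":0,"rx":0,"ry":0,"rz":-0.013},{"dx":0,"dy":0,"dz":0,"rx":0,"ry":0,"rz":-0.026},{"dx":0,"dy":0,"dz":0,"rx":0,"ry":0,"rz":-0.026}]'>/dev/null && P 0.36 && python3 -m inch '[{"dx":0,"dy":0,"dz":0,"rx":0,"ry":0,"rz":-0.013},{"dx":0,"dy":0,"dz":0,"rx":0,"ry":0,"rz":-0.026},{"dx":0,"dy":0,"dz":0,"rx":0,"ry":0,"rz":-0.026}]'>/dev/null && P 0.36
echo fine; P 0.62 && python3 -m inch '[{"dx":0,"dy":0,"dz":0,"rx":0,"ry":0,"rz":-0.01},{"dx":0,"dy":0,"dz":0,"rx":0,"ry":0,"rz":-0.01}]'>/dev/null && P 0.62 && python3 -m inch '[{"dx":0,"dy":0,"dz":0,"rx":0,"ry":0,"rz":-0.01},{"dx":0,"dy":0,"dz":0,"rx":0,"ry":0,"rz":-0.01}]'>/dev/null && P 0.62 && python3 -m inch '[{"dx":0,"dy":0,"dz":0,"rx":0,"ry":0,"rz":-0.01},{"dx":0,"dy":0,"dz":0,"rx":0,"ry":0,"rz":-0.01}]'>/dev/null && P 0.62
```

```text
t 14.5 turn 0.1876 tau [-0.757  0.426 -0.195] F [-2.6 -4.2  1.8] pos [ 0.4017 -0.3048  0.0526] w 0.203 gf 59.4
t 14.8 turn 0.2264 tau [-0.782  0.452 -0.224] F [-2.4 -3.9  2.9] pos [ 0.4017 -0.3048  0.0526] w 0.206 gf 59.4
t 15.1 turn 0.2655 tau [-0.719  0.434 -0.166] F [-1.9 -4.   2.6] pos [ 0.4017 -0.3047  0.0525] w 0.204 gf 59.4
t 15.4 turn 0.3041 tau [-0.723  0.463 -0.35 ] F [-2.7 -4.6  3. ] pos [ 0.4017 -0.3047  0.0526] w 0.204 gf 59.4
t 15.7 turn 0.3425 tau [-0.698  0.499 -0.497] F [-2.6 -4.5  2. ] pos [ 0.4017 -0.3047  0.0526] w 0.209 gf 59.4
fine
t 15.7 turn 0.3425 tau [-0.698  0.499 -0.497] F [-2.6 -4.5  2. ] pos [ 0.4017 -0.3047  0.0526] w 0.209 gf 59.4
t 15.9 turn 0.3573 tau [-0.776  0.479 -0.548] F [-2.4 -4.6  2.8] pos [ 0.4017 -0.3047  0.0525] w 0.211 gf 59.4
t 16.1 turn 0.372 tau [-0.706  0.486 -0.612] F [-2.7 -4.1  2.6] pos [ 0.4017 -0.3047  0.0525] w 0.208 gf 59.5
t 16.3 turn 0.3868 tau [-0.734  0.475 -0.664] F [-3.4 -3.6  3.7] pos [ 0.4017 -0.3047  0.0526] w 0.208 gf 59.5
```

```bash
P(){ python3 t.py $1; }
python3 -m inch '[{"dx":0,"dy":0,"dz":0,"rx":0,"ry":0,"rz":0.05},{"dx":0,"dy":0,"dz":0,"rx":0,"ry":0,"rz":0.11},{"dx":0,"dy":0,"dz":0,"rx":0,"ry":0,"rz":0.17},{"dx":0,"dy":0,"dz":0,"rx":0,"ry":0,"rz":0.23},{"dx":0,"dy":0,"dz":0,"rx":0,"ry":0,"rz":0.28}]'>/dev/null; P 0.6 && python3 -m inch '[{"dx":0,"dy":0,"dz":0,"rx":0,"ry":0,"rz":0.05},{"dx":0,"dy":0,"dz":0,"rx":0,"ry":0,"rz":0.1},{"dx":0,"dy":0,"dz":0,"rx":0,"ry":0,"rz":0.12},{"dx":0,"dy":0,"dz":0,"rx":0,"ry":0,"rz":0.12}]'>/dev/null && P 0.36 && python3 -m inch '[{"dx":0,"dy":0,"dz":0,"rx":0,"ry":0,"rz":0.013},{"dx":0,"dy":0,"dz":0,"rx":0,"ry":0,"rz":0.026},{"dx":0,"dy":0,"dz":0,"rx":0,"ry":0,"rz":0.026}]'>/dev/null && P 0.36 && python3 -m inch '[{"dx":0,"dy":0,"dz":0,"rx":0,"ry":0,"rz":0.013},{"dx":0,"dy":0,"dz":0,"rx":0,"ry":0,"rz":0.026},{"dx":0,"dy":0,"dz":0,"rx":0,"ry":0,"rz":0.026}]'>/dev/null && P 0.36 && python3 -m inch '[{"dx":0,"dy":0,"dz":0,"rx":0,"ry":0,"rz":0.013},{"dx":0,"dy":0,"dz":0,"rx":0,"ry":0,"rz":0.026},{"dx":0,"dy":0,"dz":0,"rx":0,"ry":0,"rz":0.026}]'>/dev/null && P 0.36 && python3 -m inch '[{"dx":0,"dy":0,"dz":0,"rx":0,"ry":0,"rz":0.013},{"dx":0,"dy":0,"dz":0,"rx":0,"ry":0,"rz":0.026},{"dx":0,"dy":0,"dz":0,"rx":0,"ry":0,"rz":0.026}]'>/dev/null && P 0.36
echo fine; P 0.62 && python3 -m inch '[{"dx":0,"dy":0,"dz":0,"rx":0,"ry":0,"rz":0.01},{"dx":0,"dy":0,"dz":0,"rx":0,"ry":0,"rz":0.01}]'>/dev/null && P 0.62 && python3 -m inch '[{"dx":0,"dy":0,"dz":0,"rx":0,"ry":0,"rz":0.01},{"dx":0,"dy":0,"dz":0,"rx":0,"ry":0,"rz":0.01}]'>/dev/null && P 0.62 && python3 -m inch '[{"dx":0,"dy":0,"dz":0,"rx":0,"ry":0,"rz":0.01},{"dx":0,"dy":0,"dz":0,"rx":0,"ry":0,"rz":0.01}]'>/dev/null && P 0.62
```

```text
t 16.8 turn -0.0334 tau [-0.835  0.381  0.297] F [-1.9 -5.1  2. ] pos [ 0.4017 -0.3048  0.0526] w 0.205 gf 59.4
t 17.2 turn -0.2108 tau [-0.834  0.463  0.195] F [-2.2 -5.4  2.5] pos [ 0.4017 -0.3049  0.0525] w 0.208 gf 59.4
t 17.5 turn -0.2497 tau [-0.837  0.439  0.227] F [-3.2 -5.3  3.1] pos [ 0.4017 -0.3049  0.0526] w 0.207 gf 59.4
t 17.8 turn -0.2887 tau [-0.844  0.398  0.189] F [-2.5 -5.2  2.8] pos [ 0.4017 -0.3049  0.0525] w 0.203 gf 59.4
t 18.1 turn -0.3277 tau [-0.835  0.468  0.172] F [-2.  -4.7  3. ] pos [ 0.4017 -0.3049  0.0525] w 0.207 gf 59.4
t 18.4 turn -0.3662 tau [-0.908  0.473  0.33 ] F [-3.  -5.   2.6] pos [ 0.4017 -0.3049  0.0525] w 0.207 gf 59.4
fine
t 18.4 turn -0.3662 tau [-0.908  0.473  0.33 ] F [-3.  -5.   2.6] pos [ 0.4017 -0.3049  0.0525] w 0.207 gf 59.4
t 18.6 turn -0.3809 tau [-0.923  0.459  0.419] F [-2.9 -5.9  2. ] pos [ 0.4017 -0.3049  0.0525] w 0.206 gf 59.4
t 18.8 turn -0.3957 tau [-0.859  0.447  0.384] F [-2.2 -5.1  2.3] pos [ 0.4017 -0.305   0.0525] w 0.207 gf 59.4
t 19.0 turn -0.4105 tau [-0.905  0.428  0.496] F [-2.  -4.7  2.9] pos [ 0.4017 -0.305   0.0525] w 0.202 gf 59.4
```

Now finish this end, then swing back toward +.

```bash
P(){ python3 t.py $1; }
python3 -m inch '[{"dx":0,"dy":0,"dz":0,"rx":0,"ry":0,"rz":0.01},{"dx":0,"dy":0,"dz":0,"rx":0,"ry":0,"rz":0.01}]'>/dev/null && P 0.62 && python3 -m inch '[{"dx":0,"dy":0,"dz":0,"rx":0,"ry":0,"rz":0.01},{"dx":0,"dy":0,"dz":0,"rx":0,"ry":0,"rz":0.01}]'>/dev/null && P 0.62 && python3 -m inch '[{"dx":0,"dy":0,"dz":0,"rx":0,"ry":0,"rz":0.01},{"dx":0,"dy":0,"dz":0,"rx":0,"ry":0,"rz":0.01}]'>/dev/null && P 0.62 && python3 -m inch '[{"dx":0,"dy":0,"dz":0,"rx":0,"ry":0,"rz":0.01},{"dx":0,"dy":0,"dz":0,"rx":0,"ry":0,"rz":0.01}]'>/dev/null && P 0.62
```

```text
t 19.2 turn -0.4253 tau [-0.853  0.466  0.605] F [-3.1 -4.7  1.7] pos [ 0.4016 -0.305   0.0526] w 0.204 gf 59.4
t 19.4 turn -0.4401 tau [-0.871  0.455  0.619] F [-1.6 -3.9  2.4] pos [ 0.4017 -0.305   0.0526] w 0.206 gf 59.4
t 19.6 turn -0.4549 tau [-0.961  0.483  0.697] F [-2.8 -5.2  1.9] pos [ 0.4017 -0.305   0.0526] w 0.206 gf 59.4
```

```bash
P(){ python3 t.py $1; }
python3 -m inch '[{"dx":0,"dy":0,"dz":0,"rx":0,"ry":0,"rz":-0.05},{"dx":0,"dy":0,"dz":0,"rx":0,"ry":0,"rz":-0.11},{"dx":0,"dy":0,"dz":0,"rx":0,"ry":0,"rz":-0.17},{"dx":0,"dy":0,"dz":0,"rx":0,"ry":0,"rz":-0.23},{"dx":0,"dy":0,"dz":0,"rx":0,"ry":0,"rz":-0.28}]'>/dev/null; P 0.6 && python3 -m inch '[{"dx":0,"dy":0,"dz":0,"rx":0,"ry":0,"rz":-0.06},{"dx":0,"dy":0,"dz":0,"rx":0,"ry":0,"rz":-0.12},{"dx":0,"dy":0,"dz":0,"rx":0,"ry":0,"rz":-0.17},{"dx":0,"dy":0,"dz":0,"rx":0,"ry":0,"rz":-0.2},{"dx":0,"dy":0,"dz":0,"rx":0,"ry":0,"rz":-0.2}]'>/dev/null && P 0.36 && python3 -m inch '[{"dx":0,"dy":0,"dz":0,"rx":0,"ry":0,"rz":-0.013},{"dx":0,"dy":0,"dz":0,"rx":0,"ry":0,"rz":-0.026},{"dx":0,"dy":0,"dz":0,"rx":0,"ry":0,"rz":-0.026}]'>/dev/null && P 0.36 && python3 -m inch '[{"dx":0,"dy":0,"dz":0,"rx":0,"ry":0,"rz":-0.013},{"dx":0,"dy":0,"dz":0,"rx":0,"ry":0,"rz":-0.026},{"dx":0,"dy":0,"dz":0,"rx":0,"ry":0,"rz":-0.026}]'>/dev/null && P 0.36 && python3 -m inch '[{"dx":0,"dy":0,"dz":0,"rx":0,"ry":0,"rz":-0.013},{"dx":0,"dy":0,"dz":0,"rx":0,"ry":0,"rz":-0.026},{"dx":0,"dy":0,"dz":0,"rx":0,"ry":0,"rz":-0.026}]'>/dev/null && P 0.36 && python3 -m inch '[{"dx":0,"dy":0,"dz":0,"rx":0,"ry":0,"rz":-0.013},{"dx":0,"dy":0,"dz":0,"rx":0,"ry":0,"rz":-0.026},{"dx":0,"dy":0,"dz":0,"rx":0,"ry":0,"rz":-0.026}]'>/dev/null && P 0.36
echo fine; P 0.62 && python3 -m inch '[{"dx":0,"dy":0,"dz":0,"rx":0,"ry":0,"rz":-0.01},{"dx":0,"dy":0,"dz":0,"rx":0,"ry":0,"rz":-0.01}]'>/dev/null && P 0.62 && python3 -m inch '[{"dx":0,"dy":0,"dz":0,"rx":0,"ry":0,"rz":-0.01},{"dx":0,"dy":0,"dz":0,"rx":0,"ry":0,"rz":-0.01}]'>/dev/null && P 0.62 && python3 -m inch '[{"dx":0,"dy":0,"dz":0,"rx":0,"ry":0,"rz":-0.01},{"dx":0,"dy":0,"dz":0,"rx":0,"ry":0,"rz":-0.01}]'>/dev/null && P 0.62 && python3 -m inch '[{"dx":0,"dy":0,"dz":0,"rx":0,"ry":0,"rz":-0.01},{"dx":0,"dy":0,"dz":0,"rx":0,"ry":0,"rz":-0.01}]'>/dev/null && P 0.62
```

```text
t 20.1 turn -0.0347 tau [-0.751  0.49  -0.395] F [-3.4 -4.9  2.8] pos [ 0.4017 -0.3048  0.0525] w 0.208 gf 59.4
t 20.6 turn 0.2629 tau [-0.79   0.459 -0.208] F [-2.4 -4.4  3.2] pos [ 0.4017 -0.3047  0.0525] w 0.209 gf 59.5
t 20.9 turn 0.3015 tau [-0.75   0.451 -0.16 ] F [-2.4 -3.5  2.8] pos [ 0.4017 -0.3047  0.0526] w 0.206 gf 59.5
t 21.2 turn 0.3406 tau [-0.755  0.481 -0.12 ] F [-2.9 -4.2  2.2] pos [ 0.4017 -0.3047  0.0525] w 0.207 gf 59.5
t 21.5 turn 0.3794 tau [-0.734  0.442 -0.186] F [-2.3 -5.1  3.2] pos [ 0.4017 -0.3047  0.0525] w 0.208 gf 59.5
t 21.8 turn 0.4184 tau [-0.726  0.471 -0.225] F [-2.4 -3.9  2.9] pos [ 0.4017 -0.3047  0.0525] w 0.2 gf 59.5
fine
t 21.8 turn 0.4184 tau [-0.726  0.471 -0.225] F [-2.4 -3.9  2.9] pos [ 0.4017 -0.3047  0.0525] w 0.2 gf 59.5
t 22.0 turn 0.4331 tau [-0.718  0.473 -0.311] F [-1.9 -3.9  2.6] pos [ 0.4017 -0.3047  0.0525] w 0.205 gf 59.5
t 22.2 turn 0.4479 tau [-0.768  0.482 -0.33 ] F [-2.5 -3.1  3.5] pos [ 0.4017 -0.3046  0.0525] w 0.204 gf 59.5
t 22.4 turn 0.4628 tau [-0.712  0.494 -0.384] F [-2.8 -3.5  4.2] pos [ 0.4017 -0.3046  0.0525] w 0.209 gf 59.5
t 22.6 turn 0.4775 tau [-0.69   0.516 -0.354] F [-3.5 -4.2  3.3] pos [ 0.4017 -0.3047  0.0525] w 0.21 gf 59.5
```

```bash
P(){ python3 t.py $1; }
python3 -m inch '[{"dx":0,"dy":0,"dz":0,"rx":0,"ry":0,"rz":-0.02},{"dx":0,"dy":0,"dz":0,"rx":0,"ry":0,"rz":-0.02}]'>/dev/null; P 0.62 && python3 -m inch '[{"dx":0,"dy":0,"dz":0,"rx":0,"ry":0,"rz":-0.01},{"dx":0,"dy":0,"dz":0,"rx":0,"ry":0,"rz":-0.01}]'>/dev/null && P 0.62 && python3 -m inch '[{"dx":0,"dy":0,"dz":0,"rx":0,"ry":0,"rz":-0.01},{"dx":0,"dy":0,"dz":0,"rx":0,"ry":0,"rz":-0.01}]'>/dev/null && P 0.62 && python3 -m inch '[{"dx":0,"dy":0,"dz":0,"rx":0,"ry":0,"rz":-0.01},{"dx":0,"dy":0,"dz":0,"rx":0,"ry":0,"rz":-0.01}]'>/dev/null && P 0.62
```

```text
t 22.8 turn 0.5074 tau [-0.699  0.527 -0.529] F [-1.9 -5.1  3.4] pos [ 0.4017 -0.3047  0.0525] w 0.208 gf 59.5
t 23.0 turn 0.5219 tau [-0.719  0.517 -0.632] F [-3.1 -4.   4.1] pos [ 0.4016 -0.3046  0.0525] w 0.205 gf 59.5
```

```bash
P(){ python3 t.py $1; }
python3 -m inch '[{"dx":0,"dy":0,"dz":0,"rx":0,"ry":0,"rz":-0.008},{"dx":0,"dy":0,"dz":0,"rx":0,"ry":0,"rz":-0.008}]'>/dev/null; P 0.62; python3 -m inch '[{"dx":0,"dy":0,"dz":0,"rx":0,"ry":0,"rz":0.05},{"dx":0,"dy":0,"dz":0,"rx":0,"ry":0,"rz":0.11},{"dx":0,"dy":0,"dz":0,"rx":0,"ry":0,"rz":0.17},{"dx":0,"dy":0,"dz":0,"rx":0,"ry":0,"rz":0.23},{"dx":0,"dy":0,"dz":0,"rx":0,"ry":0,"rz":0.29}]'>/dev/null; P 0.6 && python3 -m inch '[{"dx":0,"dy":0,"dz":0,"rx":0,"ry":0,"rz":0.06},{"dx":0,"dy":0,"dz":0,"rx":0,"ry":0,"rz":0.12},{"dx":0,"dy":0,"dz":0,"rx":0,"ry":0,"rz":0.18},{"dx":0,"dy":0,"dz":0,"rx":0,"ry":0,"rz":0.24},{"dx":0,"dy":0,"dz":0,"rx":0,"ry":0,"rz":0.28}]'>/dev/null && P 0.5 && python3 -m inch '[{"dx":0,"dy":0,"dz":0,"rx":0,"ry":0,"rz":0.01},{"dx":0,"dy":0,"dz":0,"rx":0,"ry":0,"rz":0.01}]'>/dev/null && P 0.36 && python3 -m inch '[{"dx":0,"dy":0,"dz":0,"rx":0,"ry":0,"rz":0.013},{"dx":0,"dy":0,"dz":0,"rx":0,"ry":0,"rz":0.026},{"dx":0,"dy":0,"dz":0,"rx":0,"ry":0,"rz":0.026}]'>/dev/null && P 0.36 && python3 -m inch '[{"dx":0,"dy":0,"dz":0,"rx":0,"ry":0,"rz":0.013},{"dx":0,"dy":0,"dz":0,"rx":0,"ry":0,"rz":0.026},{"dx":0,"dy":0,"dz":0,"rx":0,"ry":0,"rz":0.026}]'>/dev/null && P 0.36 && python3 -m inch '[{"dx":0,"dy":0,"dz":0,"rx":0,"ry":0,"rz":0.013},{"dx":0,"dy":0,"dz":0,"rx":0,"ry":0,"rz":0.026},{"dx":0,"dy":0,"dz":0,"rx":0,"ry":0,"rz":0.026}]'>/dev/null && P 0.36
echo fine; P 0.62 && python3 -m inch '[{"dx":0,"dy":0,"dz":0,"rx":0,"ry":0,"rz":0.01},{"dx":0,"dy":0,"dz":0,"rx":0,"ry":0,"rz":0.01}]'>/dev/null && P 0.62 && python3 -m inch '[{"dx":0,"dy":0,"dz":0,"rx":0,"ry":0,"rz":0.01},{"dx":0,"dy":0,"dz":0,"rx":0,"ry":0,"rz":0.01}]'>/dev/null && P 0.62 && python3 -m inch '[{"dx":0,"dy":0,"dz":0,"rx":0,"ry":0,"rz":0.01},{"dx":0,"dy":0,"dz":0,"rx":0,"ry":0,"rz":0.01}]'>/dev/null && P 0.62 && python3 -m inch '[{"dx":0,"dy":0,"dz":0,"rx":0,"ry":0,"rz":0.01},{"dx":0,"dy":0,"dz":0,"rx":0,"ry":0,"rz":0.01}]'>/dev/null && P 0.62
```

```text
t 23.2 turn 0.5336 tau [-0.742  0.556 -0.706] F [-2.5 -4.2  3.4] pos [ 0.4016 -0.3046  0.0525] w 0.209 gf 59.5
t 23.7 turn 0.0983 tau [-0.796  0.413  0.375] F [-2.5 -4.1  3.4] pos [ 0.4017 -0.3048  0.0525] w 0.2 gf 59.4
t 24.2 turn -0.3211 tau [-0.882  0.424  0.273] F [-2.4 -4.8  3.5] pos [ 0.4017 -0.3049  0.0526] w 0.206 gf 59.4
t 24.4 turn -0.3335 tau [-0.881  0.477  0.269] F [-3.2 -4.4  2.7] pos [ 0.4017 -0.3049  0.0526] w 0.205 gf 59.4
t 24.7 turn -0.3726 tau [-0.853  0.462  0.245] F [-2.2 -5.   2.3] pos [ 0.4017 -0.305   0.0526] w 0.206 gf 59.4
t 25.0 turn -0.4117 tau [-0.851  0.442  0.149] F [-2.1 -4.8  2.3] pos [ 0.4017 -0.305   0.0525] w 0.211 gf 59.4
t 25.3 turn -0.4506 tau [-0.922  0.423  0.162] F [-3.1 -5.7  3.1] pos [ 0.4017 -0.305   0.0525] w 0.207 gf 59.4
fine
t 25.3 turn -0.4506 tau [-0.922  0.423  0.162] F [-3.1 -5.7  3.1] pos [ 0.4017 -0.305   0.0525] w 0.207 gf 59.4
t 25.5 turn -0.4656 tau [-0.928  0.457  0.197] F [-2.9 -5.9  2.7] pos [ 0.4016 -0.305   0.0525] w 0.211 gf 59.4
t 25.7 turn -0.4805 tau [-0.884  0.512  0.188] F [-2.3 -5.2  2.1] pos [ 0.4017 -0.305   0.0526] w 0.206 gf 59.4
t 25.9 turn -0.4956 tau [-0.891  0.484  0.189] F [-2.9 -4.8  3. ] pos [ 0.4017 -0.305   0.0525] w 0.207 gf 59.4
t 26.1 turn -0.5106 tau [-0.908  0.495  0.159] F [-2.9 -5.6  2.7] pos [ 0.4016 -0.305   0.0525] w 0.204 gf 59.4
```

It has passed -0.45 with no hard end, so the knob is probably free. Swinging to +, guarded.

```bash
P(){ python3 t.py $1; }
python3 -m inch '[{"dx":0,"dy":0,"dz":0,"rx":0,"ry":0,"rz":-0.05},{"dx":0,"dy":0,"dz":0,"rx":0,"ry":0,"rz":-0.11},{"dx":0,"dy":0,"dz":0,"rx":0,"ry":0,"rz":-0.17},{"dx":0,"dy":0,"dz":0,"rx":0,"ry":0,"rz":-0.23},{"dx":0,"dy":0,"dz":0,"rx":0,"ry":0,"rz":-0.3}]'>/dev/null; P 0.6 && python3 -m inch '[{"dx":0,"dy":0,"dz":0,"rx":0,"ry":0,"rz":-0.06},{"dx":0,"dy":0,"dz":0,"rx":0,"ry":0,"rz":-0.12},{"dx":0,"dy":0,"dz":0,"rx":0,"ry":0,"rz":-0.18},{"dx":0,"dy":0,"dz":0,"rx":0,"ry":0,"rz":-0.24},{"dx":0,"dy":0,"dz":0,"rx":0,"ry":0,"rz":-0.3}]'>/dev/null && P 0.5 && python3 -m inch '[{"dx":0,"dy":0,"dz":0,"rx":0,"ry":0,"rz":-0.03},{"dx":0,"dy":0,"dz":0,"rx":0,"ry":0,"rz":-0.03}]'>/dev/null && P 0.4 && python3 -m inch '[{"dx":0,"dy":0,"dz":0,"rx":0,"ry":0,"rz":-0.03},{"dx":0,"dy":0,"dz":0,"rx":0,"ry":0,"rz":-0.03}]'>/dev/null && P 0.4 && python3 -m inch '[{"dx":0,"dy":0,"dz":0,"rx":0,"ry":0,"rz":-0.03},{"dx":0,"dy":0,"dz":0,"rx":0,"ry":0,"rz":-0.03}]'>/dev/null && P 0.4 && python3 -m inch '[{"dx":0,"dy":0,"dz":0,"rx":0,"ry":0,"rz":-0.03},{"dx":0,"dy":0,"dz":0,"rx":0,"ry":0,"rz":-0.03}]'>/dev/null && P 0.4 && python3 -m inch '[{"dx":0,"dy":0,"dz":0,"rx":0,"ry":0,"rz":-0.03},{"dx":0,"dy":0,"dz":0,"rx":0,"ry":0,"rz":-0.03}]'>/dev/null && P 0.4
```

```text
t 26.6 turn -0.058 tau [-0.837  0.439 -0.249] F [-2.8 -4.9  3.1] pos [ 0.4017 -0.3048  0.0525] w 0.209 gf 59.4
t 27.1 turn 0.3917 tau [-0.772  0.475 -0.319] F [-2.5 -4.6  2.9] pos [ 0.4017 -0.3047  0.0525] w 0.21 gf 59.4
t 27.3 turn 0.4336 tau [-0.731  0.467 -0.171] F [-3.2 -4.2  2.6] pos [ 0.4017 -0.3047  0.0525] w 0.21 gf 59.5
t 27.5 turn 0.4786 tau [-0.75   0.519 -0.119] F [-3.3 -3.2  3.9] pos [ 0.4017 -0.3047  0.0525] w 0.207 gf 59.5
t 27.7 turn 0.5235 tau [-0.796  0.538 -0.13 ] F [-3.2 -4.   1.9] pos [ 0.4016 -0.3046  0.0525] w 0.207 gf 59.5
t 27.9 turn 0.5685 tau [-0.709  0.481 -0.125] F [-2.8 -4.5  3.5] pos [ 0.4017 -0.3046  0.0525] w 0.208 gf 59.5
t 28.1 turn 0.6135 tau [-0.792  0.497 -0.078] F [-2.3 -3.6  3.4] pos [ 0.4016 -0.3046  0.0525] w 0.206 gf 59.5
```

```bash
P(){ python3 t.py $1; }
python3 -m inch '[{"dx":0,"dy":0,"dz":0,"rx":0,"ry":0,"rz":-0.04},{"dx":0,"dy":0,"dz":0,"rx":0,"ry":0,"rz":-0.08},{"dx":0,"dy":0,"dz":0,"rx":0,"ry":0,"rz":-0.12},{"dx":0,"dy":0,"dz":0,"rx":0,"ry":0,"rz":-0.16}]'>/dev/null; P 0.5 && python3 -m inch '[{"dx":0,"dy":0,"dz":0,"rx":0,"ry":0,"rz":-0.04},{"dx":0,"dy":0,"dz":0,"rx":0,"ry":0,"rz":-0.08},{"dx":0,"dy":0,"dz":0,"rx":0,"ry":0,"rz":-0.12},{"dx":0,"dy":0,"dz":0,"rx":0,"ry":0,"rz":-0.16}]'>/dev/null && P 0.5 && python3 -m inch '[{"dx":0,"dy":0,"dz":0,"rx":0,"ry":0,"rz":-0.04},{"dx":0,"dy":0,"dz":0,"rx":0,"ry":0,"rz":-0.08},{"dx":0,"dy":0,"dz":0,"rx":0,"ry":0,"rz":-0.12},{"dx":0,"dy":0,"dz":0,"rx":0,"ry":0,"rz":-0.14},{"dx":0,"dy":0,"dz":0,"rx":0,"ry":0,"rz":-0.14}]'>/dev/null && P 0.5; python3 -c "
from h import *
print(state()['joint_pos'].round(2))"
```

```text
t 28.5 turn 0.8549 tau [-0.651  0.544 -0.195] F [-3.  -4.3  3.8] pos [ 0.4016 -0.3045  0.0525] w 0.204 gf 59.5
t 28.9 turn 1.0949 tau [-0.675  0.547 -0.279] F [-3.4 -2.9  3.4] pos [ 0.4015 -0.3045  0.0525] w 0.211 gf 59.5
t 29.4 turn 1.3031 tau [-0.631  0.637 -0.174] F [-3.  -4.5  4.3] pos [ 0.4015 -0.3045  0.0525] w 0.207 gf 59.6
[-0.8  -0.05  2.03 -0.    1.16 -0.49]
```

The arm now stands at about +1.29. Releasing and rising.

```bash
python3 -m inch '[{"dx":0,"dy":0,"dz":0,"rx":0,"ry":0,"rz":0},{"dx":0,"dy":0,"dz":0,"rx":0,"ry":0,"rz":0},{"dx":0,"dy":0,"dz":0,"rx":0,"ry":0,"rz":0}]' 1 && python3 -m inch '[{"dx":0,"dy":0,"dz":-0.05,"rx":0,"ry":0,"rz":0},{"dx":0,"dy":0,"dz":-0.1,"rx":0,"ry":0,"rz":-0.08},{"dx":0,"dy":0,"dz":-0.12,"rx":0,"ry":0,"rz":-0.178},{"dx":0,"dy":0,"dz":-0.12,"rx":0,"ry":0,"rz":-0.178},{"dx":0,"dy":0,"dz":-0.12,"rx":0,"ry":0,"rz":-0.178}]' 0; python3 look.py pics/w5.png;  python3 - <<'E'
from h import *
plan([.4822,-.3075,.10],np.pi/2-.039)
E
```

```text
time: 29.7
tool_pos: [0.4015, -0.3032, 0.0515]
tool_rot: [-0.001, 0.807, 0.591, 0.0]
contact_force: [0.1, 0.1, -0.3]
gripper_width: 0.712
grasp_force: 0.0
time: 30.2
tool_pos: [0.4015, -0.3036, 0.1473]
tool_rot: [-0.0, 0.722, 0.692, 0.0]
contact_force: [-0.5, 1.0, -1.3]
gripper_width: 0.5
grasp_force: 0.0
[ 0.400941   -0.30314311  0.14626213]
mould 0.69 (np.float64(356.1193563148261), np.float64(219.25972391702257)) [ 0.4316 -0.2964] rect [ 440.5 -299.4] [181.7 135.9] 87.4
candle 0.82 (np.float64(423.952453653217), np.float64(229.5659760087241)) [ 0.4827 -0.3036] rect [ 482.2 -309.2] [135.2  23.8] 87.4
wing_grip 0.83 (np.float64(318.90324141267536), np.float64(257.4436381228834)) [ 0.4019 -0.3012] rect [ 400.6 -301.8] [49.5 19.2] 68.7
wing_grip 0.42 (np.float64(423.74772036474167), np.float64(229.71993052540165)) [ 0.4646 -0.2878] rect [ 464.6 -292. ] [103.9  18.9] 87.8
clamp_arm 0.57 (np.float64(328.48986379474184), np.float64(217.20921761165664)) [ 0.4089 -0.2863] rect [ 416.4 -279.6] [135.5  46.6] 60.3
d [-0.0011  0.1019  0.0576] yaw0 1.5294 z [-0.002  0.002 -1.   ]
rz -0.0016 alt 2.0928 j6 -0.755
```

View pics/w5.png

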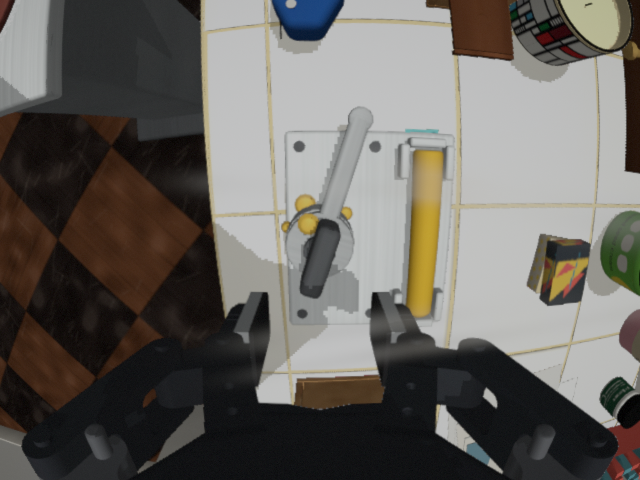

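The picture shows the arm swung well clear, tip at (360,115) and wing at (319,257), about 1.24 rad. The candle lies free at (424,230). Moving over it.

```bash
python3 -m inch '[{"dx":-0.002,"dy":0.05,"dz":0,"rx":0,"ry":0,"rz":-0.001},{"dx":-0.002,"dy":0.102,"dz":0.01,"rx":0,"ry":0,"rz":-0.001},{"dx":-0.002,"dy":0.102,"dz":0.06,"rx":0,"ry":0,"rz":-0.001},{"dx":-0.002,"dy":0.102,"dz":0.11,"rx":0,"ry":0,"rz":-0.001},{"dx":-0.002,"dy":0.102,"dz":0.11,"rx":0,"ry":0,"rz":-0.001}]' 0
python3 - <<'E'
from h import *
plan([.4824,-.3085,.013],np.pi/2-.039)
E
```

```text
time: 30.95
tool_pos: [0.4788, -0.3052, 0.0525]
tool_rot: [-0.007, 0.721, 0.693, -0.001]
contact_force: [-1.2, 0.7, -1.8]
gripper_width: 0.502
grasp_force: 0.0
d [-0.0044  0.0052  0.0493] yaw0 1.5315 z [-0.011  0.009 -1.   ]
rz -0.0002 alt 2.0942 j6 -0.659
```

```bash
python3 -m inch '[{"dx":-0.001,"dy":0.001,"dz":0.02,"rx":0,"ry":0,"rz":0},{"dx":-0.001,"dy":0.001,"dz":0.03,"rx":0,"ry":0,"rz":0},{"dx":-0.001,"dy":0.001,"dz":0.03,"rx":0,"ry":0,"rz":0}]'
python3 - <<'E'
from h import *
plan([.4824,-.3085,.013],np.pi/2-.039)
E
```

```text
time: 31.25
tool_pos: [0.4838, -0.31, 0.0361]
tool_rot: [-0.0, 0.721, 0.693, -0.0]
contact_force: [-0.5, 0.3, 1.5]
gripper_width: 0.497
grasp_force: 0.0
d [ 0.0018 -0.0018  0.0289] yaw0 1.5314 z [-0.  0. -1.]
rz -0.0003 alt 2.0941 j6 -0.66
```

```bash
python3 -m inch '[{"dx":0.0018,"dy":-0.0018,"dz":0.015,"rx":0,"ry":0,"rz":0},{"dx":0.0018,"dy":-0.0018,"dz":0.0285,"rx":0,"ry":0,"rz":0},{"dx":0.0018,"dy":-0.0018,"dz":0.0285,"rx":0,"ry":0,"rz":0}]' && python3 -m inch '[{"dx":0,"dy":0,"dz":0,"rx":0,"ry":0,"rz":0},{"dx":0,"dy":0,"dz":0,"rx":0,"ry":0,"rz":0},{"dx":0,"dy":0,"dz":0,"rx":0,"ry":0,"rz":0},{"dx":0,"dy":0,"dz":0,"rx":0,"ry":0,"rz":0},{"dx":0,"dy":0,"dz":0,"rx":0,"ry":0,"rz":0}]' -1
```

```text
time: 31.55
tool_pos: [0.4813, -0.3074, 0.0115]
tool_rot: [-0.002, 0.721, 0.693, -0.0]
contact_force: [0.8, -0.3, 0.1]
gripper_width: 0.498
grasp_force: 0.0
time: 32.05
tool_pos: [0.4827, -0.3085, 0.0136]
tool_rot: [0.0, 0.721, 0.693, 0.0]
contact_force: [0.3, 0.2, 0.2]
gripper_width: 0.248
grasp_force: 61.7
```

```bash
python3 -m inch '[{"dx":0,"dy":0,"dz":-0.01,"rx":0,"ry":0,"rz":0},{"dx":0,"dy":0,"dz":-0.02,"rx":0,"ry":0,"rz":0},{"dx":0,"dy":0,"dz":-0.04,"rx":0,"ry":0,"rz":0},{"dx":0,"dy":0,"dz":-0.06,"rx":0,"ry":0,"rz":0},{"dx":0,"dy":0,"dz":-0.08,"rx":0,"ry":0,"rz":0}]' && python3 -m inch '[{"dx":0,"dy":0,"dz":-0.03,"rx":0,"ry":0,"rz":0},{"dx":0,"dy":0,"dz":-0.06,"rx":0,"ry":0,"rz":0},{"dx":0,"dy":0,"dz":-0.09,"rx":0,"ry":0,"rz":0},{"dx":0,"dy":0,"dz":-0.12,"rx":0,"ry":0,"rz":0},{"dx":0,"dy":0,"dz":-0.12,"rx":0,"ry":0,"rz":0}]'; python3 look.py pics/w6.png;  python3 - <<'E'
from h import *
plan([.45,.299,.17],np.pi/2)
E
```

```text
time: 32.55
tool_pos: [0.4829, -0.3087, 0.0796]
tool_rot: [0.001, 0.721, 0.693, 0.0]
contact_force: [-0.0, 0.8, -0.6]
gripper_width: 0.251
grasp_force: 61.7
time: 33.05
tool_pos: [0.4847, -0.3102, 0.1794]
tool_rot: [0.005, 0.721, 0.693, 0.001]
contact_force: [0.7, -0.1, -0.1]
gripper_width: 0.251
grasp_force: 61.6
[ 0.48371363 -0.30934119  0.17659075]
mould 0.59 (np.float64(245.21254374158815), np.float64(206.95117092866755)) [ 0.4223 -0.2956] rect [ 432.9 -302.1] [181.8 130.8] 79.1
candle 0.9 (np.float64(319.4667987429977), np.float64(270.87956004918703)) [ 0.485  -0.3567] rect [ 483.7 -376.1] [258.1  51.1] 87.4
wing_grip 0.66 (np.float64(203.6189078097475), np.float64(237.86611861421022)) [ 0.4071 -0.3015] rect [ 408.1 -303.1] [50.8 22.4] 70.1
clamp_arm 0.95 (np.float64(219.14373088685016), np.float64(204.16350662589196)) [ 0.409  -0.2859] rect [ 407.8 -276.2] [135.3  47.9] 80.0
clamp_arm 0.63 (np.float64(319.48682309227274), np.float64(270.7777471960366)) [ 0.4851 -0.3479] rect [ 485. -366.] [238.8  47.3] 88.0
d [ 0.7562 -0.0691  0.0034] yaw0 1.5317 z [-0.002  0.002 -1.   ]
rz -0.026 alt 2.0684 j6 -0.66
```

View pics/w6.png

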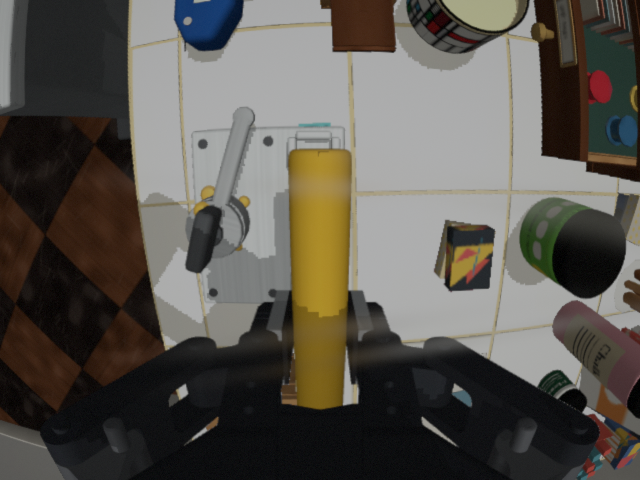

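The candle is held level at its middle, visible at (320,270), and the arm stays clear. Carrying it to the board.

```bash
python3 -m inch '[{"dx":0.04,"dy":-0.01,"dz":0,"rx":0,"ry":0,"rz":0},{"dx":0.09,"dy":-0.02,"dz":0,"rx":0,"ry":0,"rz":0},{"dx":0.14,"dy":-0.03,"dz":0,"rx":0,"ry":0,"rz":0},{"dx":0.19,"dy":-0.03,"dz":0,"rx":0,"ry":0,"rz":0},{"dx":0.24,"dy":-0.04,"dz":0,"rx":0,"ry":0,"rz":0}]' && python3 -m inch '[{"dx":0.05,"dy":0,"dz":0,"rx":0,"ry":0,"rz":0},{"dx":0.1,"dy":-0.01,"dz":0,"rx":0,"ry":0,"rz":0},{"dx":0.15,"dy":-0.01,"dz":0,"rx":0,"ry":0,"rz":0},{"dx":0.2,"dy":-0.02,"dz":0,"rx":0,"ry":0,"rz":0},{"dx":0.25,"dy":-0.02,"dz":0,"rx":0,"ry":0,"rz":0}]' >/dev/null&& python3 -m inch '[{"dx":0.05,"dy":0,"dz":0,"rx":0,"ry":0,"rz":0},{"dx":0.1,"dy":0,"dz":0,"rx":0,"ry":0,"rz":0},{"dx":0.14,"dy":0,"dz":0,"rx":0,"ry":0,"rz":0},{"dx":0.14,"dy":0,"dz":0,"rx":0,"ry":0,"rz":0}]'
cat > lb.py <<'E'
from h import *
i=optics.camera_info("wrist");f=optics.grab_frame("wrist");cv2.imwrite("pics/w7.png",f[:,:,::-1])
for b in nets.outline_of("wrist","board")[:2]:
    m=b["pixels"].astype(np.uint8);k,_=cv2.findContours(m,0,1);c=max(k,key=cv2.contourArea)[:,0]
    P=np.array([ray("wrist",*p,.018,i)[:2] for p in c],np.float32);h=cv2.convexHull(P)[:,0];A=np.c_[2*h,np.ones(len(h))];s=np.linalg.lstsq(A,(h**2).sum(1),rcond=None)[0]
    print("board",round(b["confidence"],2),s[:2].round(4),"r",np.sqrt(s[2]+s[:2]@s[:2]).round(4),h.min(0),h.max(0))
plan([.445,.298,.17],np.pi/2)
E
python3 lb.py
```

```text
time: 33.8
tool_pos: [0.4572, -0.1135, 0.1718]
tool_rot: [-0.001, 0.721, 0.693, -0.0]
contact_force: [1.0, 0.5, -0.1]
gripper_width: 0.253
grasp_force: 61.6
time: 34.7
tool_pos: [0.453, 0.2, 0.1717]
tool_rot: [-0.001, 0.719, 0.695, -0.001]
contact_force: [-0.4, -0.2, -1.0]
gripper_width: 0.253
grasp_force: 61.6
board 0.84 [0.446  0.3005] r 0.0844 [0.36164713 0.21903148] [0.53037345 0.3851577 ]
d [ 0.1254 -0.015   0.0021] yaw0 1.5334 z [-0.003 -0.001 -1.   ]
rz -0.0249 alt 2.0695 j6 0.298
```

```bash
python3 -m inch '[{"dx":0.05,"dy":-0.007,"dz":0,"rx":0,"ry":0,"rz":0},{"dx":0.1,"dy":-0.0138,"dz":0.03,"rx":0,"ry":0,"rz":0},{"dx":0.128,"dy":-0.0138,"dz":0.08,"rx":0,"ry":0,"rz":0},{"dx":0.128,"dy":-0.0138,"dz":0.13,"rx":0,"ry":0,"rz":0},{"dx":0.128,"dy":-0.0138,"dz":0.15,"rx":0,"ry":0,"rz":0}]' >/dev/null; python3 -m inch '[{"dx":0,"dy":0,"dz":0,"rx":0,"ry":0,"rz":0},{"dx":0,"dy":0,"dz":0,"rx":0,"ry":0,"rz":0}]';python3 - <<'E'
from h import *
plan([.446,.300,.0225])
E
```

```text
time: 35.5
tool_pos: [0.4475, 0.2989, 0.0533]
tool_rot: [0.0, 0.721, 0.693, -0.0]
contact_force: [0.3, 1.0, -0.4]
gripper_width: 0.255
grasp_force: 61.6
d [ 0.0013 -0.0019  0.0386] yaw0 1.5303 z [-0. -0. -1.]
```

```bash
python3 -m inch '[{"dx":0.001,"dy":-0.002,"dz":0.015,"rx":0,"ry":0,"rz":0},{"dx":0.001,"dy":-0.002,"dz":0.028,"rx":0,"ry":0,"rz":0},{"dx":0.001,"dy":-0.002,"dz":0.034,"rx":0,"ry":0,"rz":0},{"dx":0.001,"dy":-0.002,"dz":0.037,"rx":0,"ry":0,"rz":0},{"dx":0.001,"dy":-0.002,"dz":0.037,"rx":0,"ry":0,"rz":0}]'; python3 -m inch '[{"dx":0,"dy":0,"dz":0.001,"rx":0,"ry":0,"rz":0},{"dx":0,"dy":0,"dz":0.001,"rx":0,"ry":0,"rz":0}]'
```

```text
time: 36.0
tool_pos: [0.4453, 0.3006, 0.0233]
tool_rot: [-0.0, 0.721, 0.693, -0.0]
contact_force: [0.0, 0.0, -0.5]
gripper_width: 0.253
grasp_force: 61.6
time: 36.2
tool_pos: [0.4458, 0.3009, 0.0232]
tool_rot: [0.0, 0.721, 0.693, 0.0]
contact_force: [-0.8, 0.5, -0.1]
gripper_width: 0.254
grasp_force: 61.6
```

```bash
python3 -m inch '[{"dx":0,"dy":0,"dz":0.0012,"rx":0,"ry":0,"rz":0},{"dx":0,"dy":0,"dz":0.0012,"rx":0,"ry":0,"rz":0}]'; python3 -m inch '[{"dx":0,"dy":0,"dz":0.0008,"rx":0,"ry":0,"rz":0},{"dx":0,"dy":0,"dz":0.0008,"rx":0,"ry":0,"rz":0}]'
```

```text
time: 36.4
tool_pos: [0.4456, 0.3008, 0.022]
tool_rot: [0.0, 0.721, 0.693, 0.0]
contact_force: [-0.5, -0.0, -0.8]
gripper_width: 0.251
grasp_force: 61.6
time: 36.6
tool_pos: [0.4458, 0.3009, 0.0216]
tool_rot: [0.0, 0.721, 0.693, 0.0]
contact_force: [-0.5, -0.5, 0.4]
gripper_width: 0.251
grasp_force: 61.8
```

```bash
python3 -m inch '[{"dx":0,"dy":0,"dz":0.0008,"rx":0,"ry":0,"rz":0},{"dx":0,"dy":0,"dz":0.0008,"rx":0,"ry":0,"rz":0}]'; python3 -m inch '[{"dx":0,"dy":0,"dz":0,"rx":0,"ry":0,"rz":0},{"dx":0,"dy":0,"dz":0,"rx":0,"ry":0,"rz":0},{"dx":0,"dy":0,"dz":0,"rx":0,"ry":0,"rz":0}]' -0.38;  python3 -m inch '[{"dx":0,"dy":0,"dz":0,"rx":0,"ry":0,"rz":0},{"dx":0,"dy":0,"dz":0,"rx":0,"ry":0,"rz":0},{"dx":0,"dy":0,"dz":0,"rx":0,"ry":0,"rz":0}]' 0; python3 -m inch '[{"dx":0,"dy":0,"dz":-0.03,"rx":0,"ry":0,"rz":0},{"dx":0,"dy":0,"dz":-0.08,"rx":0,"ry":0,"rz":0},{"dx":0,"dy":0,"dz":-0.13,"rx":0,"ry":0,"rz":0},{"dx":0,"dy":0,"dz":-0.16,"rx":0,"ry":0,"rz":0},{"dx":0,"dy":0,"dz":-0.16,"rx":0,"ry":0,"rz":0}]'; python3 lb.py
python3 - <<'E'
from h import *
i=optics.camera_info("wrist")
for n in ("candle",):
    for b in nets.outline_of("wrist",n)[:2]:
        v,u=np.nonzero(b["pixels"]);P=np.array([ray("wrist",a,c,.0295,i)[:2] for a,c in zip(u,v)])
        print(n,b["confidence"],cv2.minAreaRect((P*1000).astype(np.float32)))
E
```

```text
time: 36.8
tool_pos: [0.4457, 0.3009, 0.0216]
tool_rot: [-0.0, 0.721, 0.693, -0.0]
contact_force: [-1.3, -1.9, 5.8]
gripper_width: 0.25
grasp_force: 62.4
time: 37.1
tool_pos: [0.4455, 0.3007, 0.0205]
tool_rot: [-0.0, 0.721, 0.693, -0.0]
contact_force: [-0.0, -0.1, -0.8]
gripper_width: 0.309
grasp_force: 0.0
time: 37.4
tool_pos: [0.4455, 0.3007, 0.0206]
tool_rot: [-0.0, 0.721, 0.693, -0.0]
contact_force: [-0.2, 0.5, -0.7]
gripper_width: 0.496
grasp_force: 0.0
time: 37.9
tool_pos: [0.4483, 0.3021, 0.1539]
tool_rot: [0.001, 0.721, 0.693, 0.004]
contact_force: [0.9, -0.3, 0.5]
gripper_width: 0.499
grasp_force: 0.0
board 0.57 [0.446  0.3008] r 0.0846 [0.36080715 0.21666874] [0.53025913 0.38475236]
d [-0.0035 -0.0006 -0.0266] yaw0 1.5318 z [ 0.001  0.    -1.   ]
rz -0.026 alt 2.0684 j6 0.494
```

View pics/w7.png

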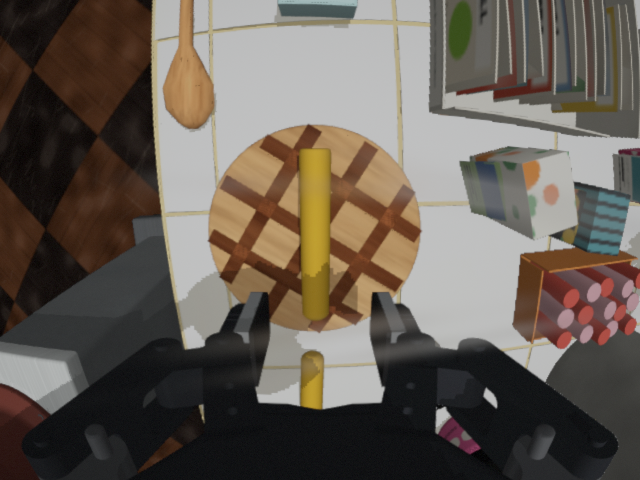

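The candle lies across the board's middle at (315,233), the board's centre is at about (315,228), and the gripper is clear. Handing in.

```bash
python3 -c "
from plant import ticket
print(ticket.job_done())"
```

```text
the job is handed in; nothing more can be done
None
```

The job is handed in at about 38 s: the knob broke free after five swings (highest measured twist 0.71 N m), the clamp arm stands clear at about 1.24 rad, and the candle lies across the middle of the board; the interface gave no verdict, and I did not re-measure the loose goods at the end.

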